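# Ready the paint-curing stand and switch its lamp on with the key

## Task

Get the light-curing stand going: lay every painted tile that is there flat on the sloped bed, picture up and wholly on it beside one another, and press the caps of all three paint tubes in the rack fully shut, so that the lamp cannot harden the paint in them. Only when all that is done, take the key from its wooden stand, push it fully home in the switch's knob while that is still off, turn it clockwise to the stop, and leave it there, with everything let go. Leave the other things on the table where they are.

Things in the scene. Friction and masses are not known exactly. Their poses are not given: they have to be found in the camera images.
- tile0: painted ceramic tile, 60 x 50 x 12 mm (x, y, z), about 80 g, white with a painted flower picture on its top (+z) face. It starts flat on the table, picture up. Origin: centre of its underside. Two or three of these tiles are present; absent ones read None
- tile1: painted ceramic tile, 60 x 50 x 12 mm (x, y, z), about 80 g, white with a painted flower picture on its top (+z) face. It starts flat on the table, picture up. Origin: centre of its underside. Two or three of these tiles are present; absent ones read None
- tile2: painted ceramic tile, 60 x 50 x 12 mm (x, y, z), about 80 g, white with a painted flower picture on its top (+z) face. It starts flat on the table, picture up. Origin: centre of its underside. Two or three of these tiles are present; absent ones read None
- bed: sloped steel bed of the curing stand, fixed. Origin: centre of its upper surface, 58 mm above the table; z = surface normal, y along the bed, x up the 0.35 rad slope, away from the robot. Surface x = -55 mm (lip across the low edge, 10 mm high) to +63 mm (lamp hood, 36 mm high, 28 mm deep), y = -170 to 170 mm: room for three tiles with fingers between. Tiles stay or slide down to the lip
- rack: wooden rack fixed on the table, 50 x 190 mm (x, y), holding three white paint tubes (24 mm thick, fixed in it) in a row along its y, at y = -60, 0, +60 mm. Origin: centre of its underside; z up. The tubes' tops are 70 mm above the table. All caps hinge on the rack's +x side
- cap0 (a joint): angle of the flip cap of the tube at y = -60 mm on the rack (rad): 0 = shut, grows as it opens up and away towards the rack's +x side, at most 2.0. Friction in the hinge (about 0.5 to 1 N at the rim) holds it where it is left
- cap0_hinge (a point): the hinge of cap0: centre of the hinge line, which runs along the rack's y, 70.5 mm above the table. Shut, the cap is a disc 26 mm across and 5 mm thick that lies level on the tube with its centre 15.5 mm from here towards the rack's -x, its top 5 mm above the hinge, and a small tab at its far end, 33 mm from the hinge
- cap1 (a joint): angle of the flip cap of the tube at y = 0 mm on the rack (rad): 0 = shut, grows as it opens up and away towards the rack's +x side, at most 2.0. Friction in the hinge (about 0.5 to 1 N at the rim) holds it where it is left
- cap1_hinge (a point): the hinge of cap1: centre of the hinge line, which runs along the rack's y, 70.5 mm above the table. Shut, the cap is a disc 26 mm across and 5 mm thick that lies level on the tube with its centre 15.5 mm from here towards the rack's -x, its top 5 mm above the hinge, and a small tab at its far end, 33 mm from the hinge
- cap2 (a joint): angle of the flip cap of the tube at y = 60 mm on the rack (rad): 0 = shut, grows as it opens up and away towards the rack's +x side, at most 2.0. Friction in the hinge (about 0.5 to 1 N at the rim) holds it where it is left
- cap2_hinge (a point): the hinge of cap2: centre of the hinge line, which runs along the rack's y, 70.5 mm above the table. Shut, the cap is a disc 26 mm across and 5 mm thick that lies level on the tube with its centre 15.5 mm from here towards the rack's -x, its top 5 mm above the hinge, and a small tab at its far end, 33 mm from the hinge
- switchbox: grey box, 110 x 110 x 50 mm, fixed on the table: the lamp's key switch. Origin: centre of its underside, z up. The cylinder knob stands on the middle of its top, its mouth 84 mm above the table
- knob (a joint): angle of the knob (rad): near 0 = off, grows clockwise as seen from above, stop at 1.3 = on. Friction about 0.05 N m; stays where it is left
- slot (a point): centre of the key slot's mouth on top of the knob (round steel knob 42 mm across, 30 mm high, with a brass square in the middle). The slot is 14 x 8 mm (point x, y), 26 mm deep, vertical, edges chamfered 2 mm; z up. The point turns with the knob: its x is the long way of the slot
- key: the switch key, 30 g, upright in its wooden stand. Blade 12 x 6 mm (x, y) and 30 mm long, below a black flat bow 28 x 10 x 26 mm (x, y, z). Origin: centre of the blade's lower end, z up along the key; the bow spans z = 30 to 56 mm. The key fits the slot either way round; fully in, its lower end is on the slot's floor, 26 mm below the mouth, and the bow stands 4 mm clear of the knob
- keystand: wooden block, 46 x 42 x 34 mm, fixed on the table, that holds the key upright, in a slot 14 x 8 mm (x, y), 26 mm deep. Origin: centre of its underside; z up
- cup: steel cup, 72 mm across, 85 mm high; bystander, leave it alone. Origin: underside
- brushpot: terracotta pot of paint brushes, 72 mm across, brushes to 200 mm high; bystander, leave it alone. Origin: underside
- marker: white marker pen, 12 mm thick, 130 mm long, lying; origin under its middle; bystander, leave it alone. Origin: underside
- phone: phone in a tan case, 150 x 74 x 10 mm, lying; bystander, leave it alone. Origin: underside
- palette_knife: palette knife, 200 mm long, lying; bystander, leave it alone. Origin: underside
- waterjar: closed jar, 60 mm across, 80 mm high; bystander, leave it alone. Origin: underside
- tape: ring of tape, 90 mm across, 20 mm high; bystander, leave it alone. Origin: underside
Mind the look-alikes: they are no part of the job. Leave any pink or purple look-alike of the tile1 alone. Leave any purple look-alike of the tile0 alone.

How it is judged:
By the outcome, as a careful person would: the job done as asked, in the order asked, and still so for the second after the job is handed in, with the robot touching nothing.
Of tile0, tile1, tile2 only 2 to 3 are there at a start; the rules pass over those that are not, and their reading is None.
At some moment in a run one of tile0, tile1, tile2 may be knocked a few centimetres aside while the robot is not near it.
It also fails if it takes over 210 s, if anything falls off the work surface, if the arm or the gripper's body presses on something with over 40 N, if the wrist force passes 120 N, or if a joint passes its speed limit or range.

## Robot

A 6-joint arm with a two-finger parallel gripper is mounted at the origin on the work surface. World frame = base frame: x ahead of the robot, y to its left, z up, the work surface at z = 0. Lengths are in m, angles in degrees, forces in N, time in s.
With the tool pointing down it reaches from about 0.3 to 0.825 m from the base axis. Payload 5.4 kg.
Tool frame: the origin (TCP) lies at the very end of the fingers, on their centre line; the grasp point (between the pads) lies 19 mm behind it; z points along the fingers, y is the line along which they close (so a half turn about z gives the same grasp; the last joint's range is limited). The gripper opens to 92 mm and grips with 3 to 60 N. Pads are 20 mm wide; open, the fingers measure 128 mm over their backs; the gripper's body (75 mm by 189 mm) begins 69 mm behind the grasp point.
Start: joints at [-76.954, 9.076, 91.501, -0, 79.423, -12.038], TCP at [0.244, -0.521, 0.215] pointing down, gripper open.
Joint ranges: [-166.64, 166.64], [-54.1, 131.32], [10.49, 154.53], [-73.88, 253.88], [9.74, 151.15], [-171.62, 171.62]. Speed limits (degrees/s): [147.25, 147.25, 180, 180, 180, 180].

## Interface

Orientations are given as [roll, pitch, yaw] about the fixed x, y, z axes, in that order (R = Rz(yaw) Ry(pitch) Rx(roll)).
In Python, from station import env, read_camera, finish_job, nets gives the robot as it stands. The module is installed in compiled form; this text tells all that it offers.
- The arm moves only by the tool apply_moves, never from a script. Its argument "increments" is a list of rows, each an object of numbers: "jaw": the opening, from -1 (shut) to 1 (fully open); "dx", "dy", "dz": the shift along the world's x, y, z in cm; "yaw": the turn about the world's z in degrees. A call has 1 to 5 rows; each row is the pose to reach, as a shift and turn from the pose commanded when the call began; what a row does not reach only later rows make up. A row lasts 1/12 s, in which the tool goes at most 41.7 mm and 7.16 degrees, less where a joint would pass 70% of its speed; a pose out of reach is approached as far as the arm can. A call with a gripper value outside its range is refused whole. The fingers move at their own pace and stop on an object; the grip force is fixed at half the most. Time passes only in rows, so rows that repeat a pose let the fingers close. It gives the time, the measured TCP pose, the force, the opening and the grip force at its end, in the units of the state.
- env.get_obs(): the state, without advancing time (a new reading comes with each control period).
- read_camera(name): name is "side" or "top"; returns a dict with "frame" (400x640x3 uint8, red, green, blue), "fx", "fy", "cx", "cy" (pixels), "k1" (the pictures are not rectified: a ray, as slopes to the right and down, at radius r is drawn at 1 + k1 r^2 times it, then the intrinsics apply), "origin" and "rotation" of the camera in the world. Camera axes: x right, y up, looking along -z (the intrinsics and any distortion apply to the point x, -y, -z); pixel columns grow to the right and rows downward; lengths in m; the calibration is good to about 2 mm. A picture is of the moment at which its call begins. There is no depth.
- finish_job(): hands the job in; it is judged then, once.
Trained networks look in the newest picture that a camera, given by its name, has taken for a name from the list of things; names that differ only in an ending like _2 or _b are one class to them, and where a whole thing is asked for, a point or a joint stands for the part that bears it (a point fixed in the world has none). Each returns a list of dicts, best first, with "p" (0 to 1); they miss things now and then, are a little off and sometimes report something else, mostly with a low value. They report only what shows in the picture. A call takes as long as a camera call. They do not tell look-alikes from the thing itself.
- nets.recognise(camera, query): "rect" ([left, top, right, bottom] in pixels, round what is visible of it).
- nets.trace(camera, query): "mask" (400x640 bool, what is visible of it) and "rect" ([left, top, right, bottom] in pixels, round what is visible of it).
The state is a dict: "t": time; "q": joint angles; "joint_vel": joint speeds; "joint_efforts": joint torques, N m; "ee_pos": TCP position; "orientation": TCP orientation; "force": force on the tool from outside, world axes, zero at the start; "moment": the same for the moment, N m; "gripper_width": opening from 0.0 (shut) to 1.0 (fully open); "finger_force": force on a finger pad.
Only numpy, scipy, OpenCV 4.12 (cv2) and the standard library are available. Lean on these libraries where they do the work, as an engineer would, in place of code of your own. Each camera call takes 0.05 s, during which the arm holds its last target. There are 200 camera calls.

## Working session

There is one attempt and no reset: what is moved stays moved. The work goes in short steps, Python scripts to look and compute and a tool call to move; the robot and the scene stay as the last step left them, time stands still between calls to the robot, and variables do not carry over. Pictures are saved under pics/ and viewed, at most 14 in all, crops included, and the job is handed in when it is done.

Besides the shell and the picture viewer there is one more tool, called after "Emit:" in YAML: its name, and indented under it one key for each argument. apply_moves: Moves the arm, as the interface text tells. Its arguments: {"type":"object","properties":{"increments":{"type":"array"}},"required":["increments"]}

```bash
mkdir -p pics; cat > h.py <<'E'
import numpy as np, cv2
from station import env, read_camera, finish_job, nets
def cam(n):
    c=read_camera(n); return c
def K(c): return np.array([[c['fx'],0,c['cx']],[0,c['fy'],c['cy']],[0,0,1.]])
D=lambda c: np.array([c['k1'],0,0,0.])
def ray(c,uv):
    uv=np.array(uv,float).reshape(-1,1,2)
    n=cv2.undistortPoints(uv,K(c),D(c)).reshape(-1,2)
    d=np.c_[n[:,0],-n[:,1],-np.ones(len(n))]@np.array(c['rotation']).T
    return np.array(c['origin']),d
def atz(c,uv,z):
    o,d=ray(c,uv); return o+d*((z-o[2])/d[:,2])[:,None]
def proj(c,P):
    p=(np.atleast_2d(P)-np.array(c['origin']))@np.array(c['rotation'])
    return cv2.projectPoints(np.c_[p[:,0],-p[:,1],-p[:,2]],np.zeros(3),np.zeros(3),K(c),D(c))[0].reshape(-1,2)
def tri(c1,u1,c2,u2):
    o1,d1=ray(c1,u1);o2,d2=ray(c2,u2);out=[]
    for a,b in zip(d1,d2):
        s=np.linalg.lstsq(np.c_[a,-b],o2-o1,rcond=None)[0]
        p,q=o1+a*s[0],o2+b*s[1]; out.append(np.r_[(p+q)/2,np.linalg.norm(p-q)])
    return np.array(out)
def save(n,im): cv2.imwrite('pics/'+n,cv2.cvtColor(im,cv2.COLOR_RGB2BGR))
E
python3 - <<'E'
from h import *
for n in ('top','side'):
    c=cam(n); save(n+'0.png',c['frame']); print(n,c['fx'],c['fy'],c['cx'],c['cy'],c['k1'],np.round(c['origin'],3),np.round(c['rotation'],3).tolist())
    for q in ['tile0','bed','rack','cap0','switchbox','knob','key','keystand','phone','palette_knife']:
        for r in nets.recognise(n,q)[:6]: print(n,q,round(r['p'],2),np.round(r['rect']).astype(int).tolist())
E
```

```text
top 457.7098603883177 457.7098603883177 324.8983694551582 198.29026131960933 -0.023857035568198688 [0.406 0.03  1.335] [3.35, -0.764, -88.901]
top tile0 0.93 [359, 224, 381, 249]
top tile0 0.88 [268, 186, 291, 204]
top tile0 0.83 [364, 181, 384, 205]
top tile0 0.64 [433, 291, 449, 310]
top tile0 0.59 [258, 219, 283, 245]
top tile0 0.56 [316, 185, 340, 209]
top bed 0.75 [275, 88, 401, 155]
top rack 0.95 [207, 156, 240, 223]
top cap0 0.51 [211, 206, 214, 213]
top switchbox 0.93 [413, 128, 460, 178]
top knob 0.77 [429, 145, 451, 163]
top knob 0.58 [318, 185, 338, 208]
top key 0.45 [419, 221, 424, 228]
top key 0.17 [212, 159, 242, 224]
top keystand 0.78 [410, 220, 426, 236]
top keystand 0.54 [272, 86, 402, 153]
top phone 0.63 [217, 235, 243, 292]
top palette_knife 0.57 [441, 212, 512, 240]
top palette_knife 0.48 [273, 86, 401, 155]
side 506.40051388935746 506.40051388935746 315.7653810805419 198.38081183368644 -0.12661157063198014 [-0.175  1.216  0.969] [56.441, 0.208, -152.105]
side tile0 0.7 [317, 187, 339, 201]
side tile0 0.68 [309, 240, 326, 255]
side tile0 0.55 [416, 184, 437, 195]
side tile0 0.49 [299, 204, 324, 216]
side tile0 0.49 [275, 227, 298, 241]
side tile0 0.45 [346, 199, 366, 209]
side bed 0.57 [214, 139, 297, 218]
side rack 0.97 [238, 230, 289, 277]
side cap0 0.48 [239, 225, 245, 239]
side switchbox 0.88 [303, 143, 339, 172]
side switchbox 0.48 [232, 229, 288, 276]
side knob 0.66 [293, 265, 357, 300]
side knob 0.43 [318, 144, 329, 155]
side knob 0.41 [236, 228, 289, 279]
side key 0.71 [236, 297, 268, 331]
side phone 0.82 [296, 266, 354, 298]
side palette_knife 0.43 [327, 218, 353, 234]
```

```bash
python3 - <<'E'
s=open('h.py').read()
s=s.replace("c=read_camera(n); return c","c=read_camera(n); c['rotation']=Rotation.from_euler('xyz',c['rotation'],degrees=True).as_matrix(); return c")
s=s.replace("import numpy as np, cv2","import numpy as np, cv2\nfrom scipy.spatial.transform import Rotation")
open('h.py','w').write(s)
from h import *
c=cam('top'); print(np.round(c['rotation'],3))
f=cv2.resize(c['frame'][80:320,195:515],None,fx=2.5,fy=2.5,interpolation=cv2.INTER_CUBIC); save('a.png',f)
for r in nets.recognise('top','tile0'): 
    b=r['rect']; print(np.round(b),np.round(atz(c,[(b[0]+b[2])/2,(b[1]+b[3])/2],.012),3))
c=cam('side')
f=cv2.resize(c['frame'][125:335,195:460],None,fx=2.8,fy=2.8,interpolation=cv2.INTER_CUBIC); save('b.png',f)
E
```

```text
[[ 0.019  0.998 -0.059]
 [-1.     0.02   0.012]
 [ 0.013  0.058  0.998]]
[432. 294. 450. 313.] [[ 0.187 -0.325  0.012]]
[360. 223. 377. 249.] [[ 0.377 -0.115  0.012]]
[319. 187. 342. 210.] [[ 0.485 -0.001  0.012]]
[259. 221. 282. 246.] [[0.379 0.17  0.012]]
[361. 181. 380. 202.] [[ 0.506 -0.118  0.012]]
[266. 183. 289. 202.] [[0.498 0.15  0.012]]
```

View pics/a.png

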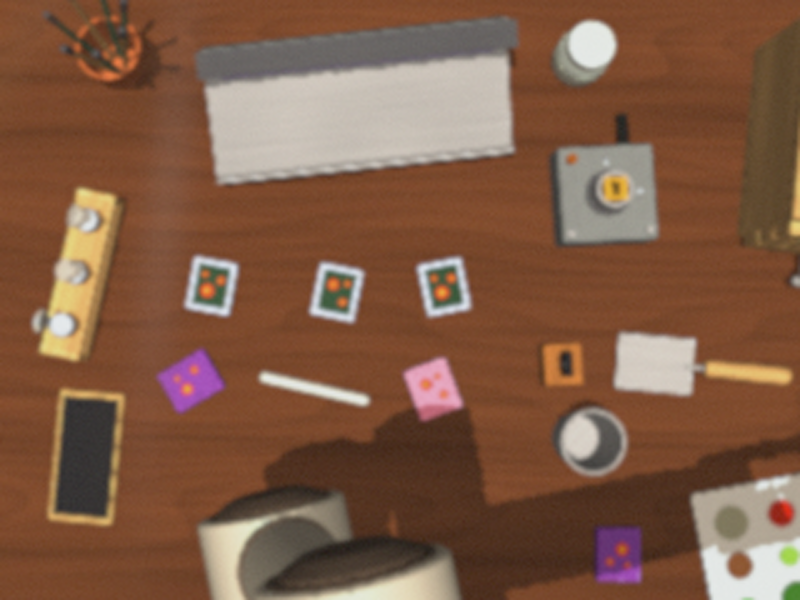

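View pics/b.png

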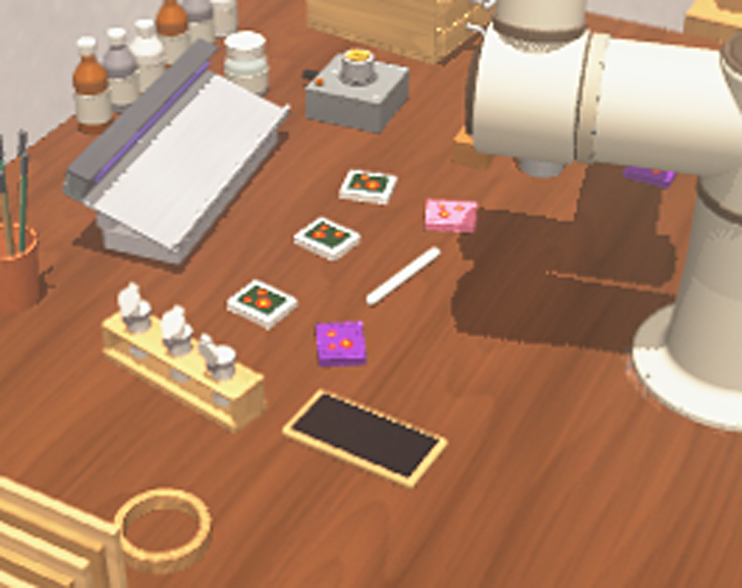

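Top view (crop a.png): the white tiles are at (212,286), (337,292) and (444,286). Look-alikes: purple at (190,380) and (620,555), pink at (433,388). The three white ones match the description. The rack is at (80,275) with its caps opened to the left. The knob is at (616,188), the key at (566,362) and the bed at (360,110).

```bash
python3 - <<'E'
from h import *
T=cam('top'); mt=[(r['p'],r['mask']) for r in nets.trace('top','tile0')]
S=cam('side'); ms=[(r['p'],r['mask']) for r in nets.trace('side','tile0')]
def info(c,ms,z=.012):
    for p,m in ms:
        ys,xs=np.nonzero(m); P=atz(c,np.c_[xs,ys],z)[:,:2]
        r=cv2.minAreaRect((P*1000).astype(np.float32))
        col=np.median(c['frame'][m].astype(int),0)
        print(round(p,2),'cen',np.round(P.mean(0),4),'rect',np.round(r[0],1),np.round(r[1],1),round(r[2],1),'uv',round(xs.mean(),1),round(ys.mean(),1),np.percentile(c['frame'][m],95,axis=0))
print('top');info(T,mt);print('side');info(S,ms)
o=env.get_obs(); print(o['t'],o['ee_pos'],o['orientation'],o['gripper_width'])
F=np.mean([cam('top')['frame'].astype(float) for _ in range(4)],0).astype(np.uint8)
G=np.mean([cam('side')['frame'].astype(float) for _ in range(4)],0).astype(np.uint8)
np.save('F.npy',F);np.save('G.npy',G)
def cr(f,u,v,w,h,s): return cv2.resize(f[v:v+h,u:u+w],None,fx=s,fy=s,interpolation=cv2.INTER_CUBIC)
a=cr(F,203,150,50,75,8); b=cr(F,412,130,50,50,6); d=cr(F,402,212,50,50,6)
im=np.zeros((600,800,3),np.uint8); im[:600,:400]=a; im[:300,400:700]=b; im[300:,400:700]=d
save('c.png',im)
im=np.zeros((600,800,3),np.uint8); im[:560,:560]=cr(G,225,220,70,70,8); im[:240,560:]=cr(G,300,138,40,40,6); save('d.png',im)
E
```

```text
top
0.87 cen [0.4887 0.0028] rect [489.1   3. ] [50.5 60.4] 79.7 uv 328.9 196.7 [208. 211. 220.]
0.81 cen [ 0.4973 -0.1212] rect [ 497.3 -121.5] [60.  50.3] 12.1 uv 371.6 194.6 [212.2 212.  221. ]
0.75 cen [0.3834 0.1685] rect [383.4 168.8] [51.9 61.9] 30.9 uv 270.7 232.0 [210.4 106.2 187. ]
0.68 cen [ 0.3227 -0.2935] rect [ 321.5 -291.3] [71.9 84.4] 0.9 uv 430.3 256.1 [216. 209. 200.]
0.67 cen [ 0.377  -0.1103] rect [ 377.  -109.8] [60.3 50. ] 22.7 uv 367.3 236.1 [231. 167. 192.]
0.61 cen [0.4925 0.1477] rect [492.9 147.6] [54.7 63.4] 81.7 uv 278.8 194.4 [212. 211. 220.]
side
0.79 cen [0.4872 0.1553] rect [487.6 154.8] [55.4 64.3] 80.0 uv 288.2 233.4 [255. 255. 255.]
0.75 cen [0.3782 0.1768] rect [378.8 175.8] [48.  71.2] 28.6 uv 316.0 247.7 [245.55 100.1  227.  ]
0.65 cen [ 0.1884 -0.3022] rect [ 189.2 -303.5] [57.1 40.4] 1.1 uv 426.3 187.4 [176.2  101.65 187.1 ]
0.6 cen [ 0.4943 -0.1112] rect [ 494.4 -112.7] [65.  68.3] 15.9 uv 325.2 191.6 [255. 255. 255.]
0.5 cen [0.4847 0.0126] rect [485.1  12.7] [64.9 69.3] 80.5 uv 310.8 210.3 [255. 255. 255.]
0.48 cen [ 0.3749 -0.1023] rect [ 373.7 -101.1] [59.5 60.6] 27.6 uv 355.4 201.7 [252.  201.  233.1]
1.45 [ 0.24373578 -0.52076156  0.21458638] [-1.79997402e+02  3.25653939e-05  2.50818441e+01] 1.0003859834978213
```

View pics/c.png

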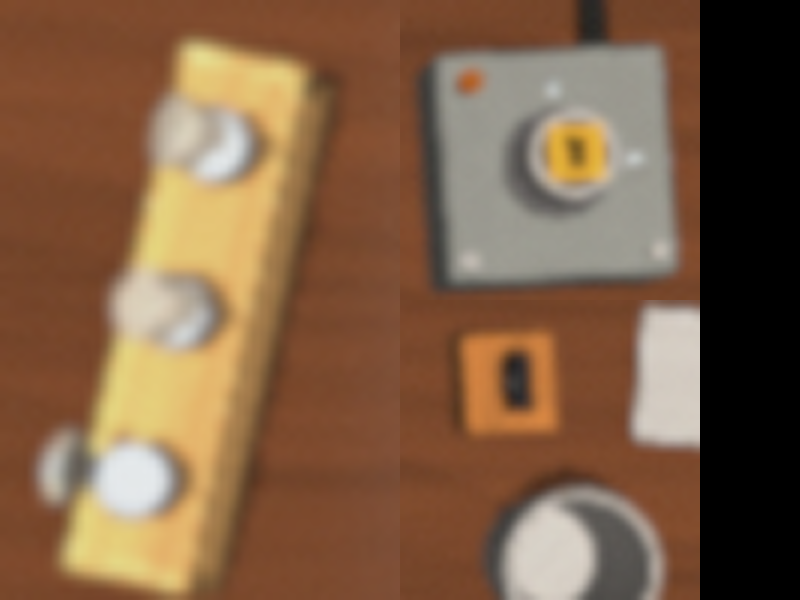

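View pics/d.png

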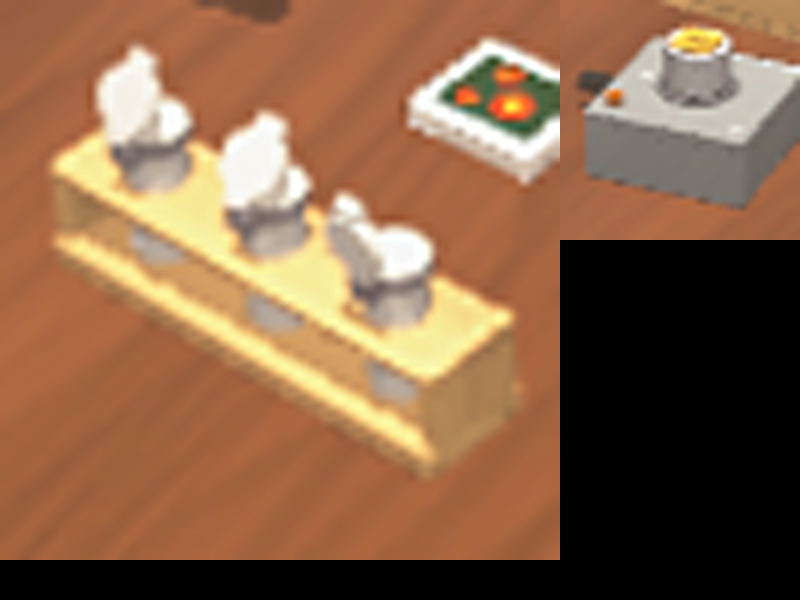

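The crops show the slot's long way along image v (≈ world x), dark at (577,152). The key bow is dark at (517,380), also along v. Two caps are half open and the near one is fully open to the left, i.e. the +y world side.

```bash
python3 - <<'E'
from h import *
T=cam('top');S=cam('side')
F=np.load('F.npy')
px=lambda x,y,u,v,s:(u+(x+.5)/s-.5,v+(y+.5)/s-.5)
# dark blobs by threshold
def blob(u,v,w,h,f,z,name):
    sub=cv2.resize(F[v:v+h,u:u+w],None,fx=8,fy=8,interpolation=cv2.INTER_CUBIC).astype(int)
    m=f(sub).astype(np.uint8); n,l,st,ce=cv2.connectedComponentsWithStats(m)
    i=1+np.argmax(st[1:,4]); ys,xs=np.nonzero(l==i)
    P=atz(T,np.c_[(xs+.5)/8-.5+u,(ys+.5)/8-.5+v],z)[:,:2]
    r=cv2.minAreaRect((P*1000).astype(np.float32)); d=P-P.mean(0); w_,V=np.linalg.eigh(d.T@d)
    print(name,np.round(P.mean(0),4),np.round(r[0],1),np.round(r[1],1),round(r[2],1),'main axis',round(np.degrees(np.arctan(V[1,1]/V[0,1])),1),'uv',xs.mean()/8+u-.44,ys.mean()/8+v-.44)
br=lambda s:s.sum(2)
blob(433,148,16,16,lambda s:(s[...,0]>170)&(s[...,2]<110),.084,'brass')
blob(437,150,10,12,lambda s:br(s)<270,.084,'slot')
blob(412,130,50,50,lambda s:(abs(s[...,0]-s[...,2])<35)&(br(s)>270),.05,'box')
blob(412,215,18,22,lambda s:br(s)<150,.064,'key')
blob(408,212,24,26,lambda s:(s[...,0]>110)&(s[...,0]-s[...,2]>60)&(br(s)>240),.034,'stand')
blob(203,150,50,76,lambda s:(s[...,0]>185)&(s[...,1]>140)&(s[...,2]<170),.04,'rack')
for n,t,s in [('tube_n',(132,480),(402,252)),('tube_f',(218,147),None),('tube_m',(178,313),None)]:
    print(n,np.round(atz(T,px(*t,203,150,8),.07),4), np.round(tri(T,px(*t,203,150,8),S,px(*s,225,220,8)),4) if s else '')
print('knob',np.round(tri(T,px(576,152,412-400/6,130,6),S,px(700,42,300-560/6,138,6)),4))
tl=[px(218,183,195,80,2.5),px(515,153,195,80,2.5)]; sl=[px(185,250,195,125,2.8),px(288,112,195,125,2.8)]
print('lip',np.round(tri(T,tl,S,sl),4))
tl=[px(205,81,195,80,2.5),px(510,52,195,80,2.5),px(198,50,195,80,2.5),px(517,18,195,80,2.5)]
print('hood tri',np.round(tri(T,tl[2:],S,[px(66,183,195,125,2.8),px(203,40,195,125,2.8)]),4))
E
```

```text
brass [ 0.6057 -0.3032] [ 605.8 -303.4] [28.2 28.4] 5.9 main axis -74.3 uv 440.7151490514905 155.09408380237647
slot [ 0.6077 -0.3037] [ 607.4 -303.7] [5.9 3.1] 0.2 main axis 11.9 uv 440.8929918032787 154.37147540983608
box [ 0.6045 -0.3028] [ 605.7 -302.8] [112.9 111.6] 3.7 main axis -19.0 uv 437.36342587279097 157.3501144202279
key [ 0.4178 -0.2532] [ 417.8 -253. ] [8.  6.6] 0.4 main axis 11.9 uv 420.67640211640213 222.73757936507937
stand [ 0.406  -0.2591] [ 408.  -256.6] [64.1 68.4] 0.5 main axis -25.4 uv 420.38179308122045 227.00780296519125
rack [0.5024 0.2949] [502.8 296.9] [ 48.5 192.1] 79.0 main axis -10.8 uv 226.10417573735955 189.2170375897316
tube_n [[0.4434 0.3064 0.07  ]] [[0.4418 0.3058 0.0687 0.0036]]
tube_f [[0.5595 0.2804 0.07  ]] 
tube_m [[0.5015 0.2924 0.07  ]] 
knob [[ 0.6054 -0.3057  0.0797  0.0033]]
lip [[ 0.6049  0.1372  0.0367  0.0109]
 [ 0.6538 -0.2002  0.0325  0.0028]]
hood tri [[ 0.7448  0.1592  0.0982  0.0041]
 [ 0.7815 -0.1889  0.1157  0.0082]]
```

```bash
python3 - <<'E'
from h import *
from scipy.optimize import least_squares
T=cam('top');S=cam('side');F=np.load('F.npy');G=np.load('G.npy')
px=lambda x,y,u,v,s:(u+(x+.5)/s-.5,v+(y+.5)/s-.5)
R0=Rotation.from_euler('y',-.35).as_matrix()
def W(p,P): return (np.array(P)@R0.T)@Rotation.from_euler('z',p[2]).as_matrix().T+[p[0],p[1],.058]
M=np.array([[-55,170,10],[-55,-170,10],[63,170,36],[63,-170,36],[91,170,36],[91,-170,36]])/1e3
U=np.array([px(x,y,195,80,2.5) for x,y in [(217,181),(515,151),(205,81),(510,52),(198,50),(517,18)]])
r=least_squares(lambda p:(proj(T,W(p,M))-U).ravel(),[.68,0,0.1]); print(r.x[:2],np.degrees(r.x[2])); print(np.round(r.fun.reshape(-1,2),1))
np.save('bed.npy',r.x)
def draw(f,c,off,s):
    im=cv2.resize(f,None,fx=s,fy=s,interpolation=cv2.INTER_CUBIC)
    Q=np.array([[-55,170,0],[63,170,0],[63,-170,0],[-55,-170,0]])/1e3
    for q,col in ((Q,(0,255,0)),(Q+[0,0,.0],(0,255,0)),(np.array([M[0],M[1],M[3],M[2]]),(255,0,0))):
        cv2.polylines(im,[np.round(((proj(c,W(r.x,q))-off)+.5)*s).astype(int)],True,col,1)
    return im
im=np.zeros((600,800,3),np.uint8)
a=draw(F[80:165,265:410],T,(265,80),3); im[:255,:435]=a
b=draw(G[130:230,205:310],S,(205,130),3.3); im[260:260+b.shape[0],:b.shape[1]]=b
b=draw(F[210:250,400:440],T,(400,210),8); im[260:580,450:770]=b
save('e.png',im)
E
```

```text
[ 0.68545536 -0.02196417] 7.006351593661032
[[-0.   0. ]
 [-0.2  0.1]
 [-0.8 -1. ]
 [ 1.8 -1.6]
 [ 0.7  0.9]
 [-1.5  1.5]]
```

View pics/e.png

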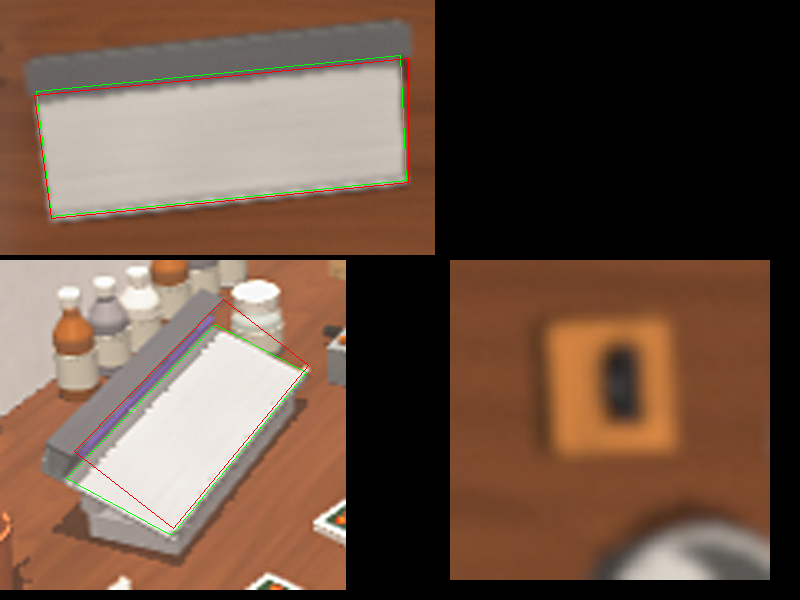

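Emit:
apply_moves:
  increments:
    - {"jaw": 0.5,"dx": 0,"dy": 4,"dz": 0,"yaw": -5}
    - {"jaw": 0.5,"dx": 4,"dy": 8,"dz": 0,"yaw": -10}
    - {"jaw": 0.5,"dx": 7,"dy": 12,"dz": -2,"yaw": -15}
    - {"jaw": 0.5,"dx": 10,"dy": 16,"dz": -2,"yaw": -17}
    - {"jaw": 0.5,"dx": 12,"dy": 20,"dz": -4,"yaw": -17}

```text
t: 2.47
ee_pos: [0.3455, -0.3525, 0.187]
orientation: [179.8, -0.1, 8.0]
force: [1.3, -0.7, 0.0]
gripper_width: 0.756
finger_force: 0.0
```

The bed model (green) fits both views: centre (0.685, -0.022), yaw 7°. The key bow is in its stand at (622,383).

Emit:
apply_moves:
  increments:
    - {"jaw": 0.6,"dx": 2.6,"dy": 4,"dz": -1,"yaw": 4}
    - {"jaw": 0.6,"dx": 5,"dy": 8,"dz": -2,"yaw": 4}
    - {"jaw": 0.6,"dx": 7.6,"dy": 11,"dz": -3,"yaw": 4}
    - {"jaw": 0.6,"dx": 10,"dy": 15,"dz": -5,"yaw": 4}
    - {"jaw": 0.6,"dx": 13,"dy": 20,"dz": -6,"yaw": 4}

```text
t: 2.88
ee_pos: [0.4551, -0.1833, 0.1337]
orientation: [-180.0, 0.0, 12.1]
force: [0.2, -0.6, 0.4]
gripper_width: 0.799
finger_force: 0.0
```

Emit:
apply_moves:
  increments:
    - {"jaw": 0.6,"dx": 0,"dy": 0,"dz": 0,"yaw": 0}
    - {"jaw": 0.6,"dx": 0,"dy": 0,"dz": 0,"yaw": 0}
    - {"jaw": 0.6,"dx": 0,"dy": 0,"dz": 0,"yaw": 0}

```text
t: 3.13
ee_pos: [0.4547, -0.1855, 0.1348]
orientation: [180.0, -0.0, 12.1]
force: [0.2, 0.3, -0.3]
gripper_width: 0.799
finger_force: 0.0
```

Emit:
apply_moves:
  increments:
    - {"jaw": 0.6,"dx": 2.1,"dy": 3.2,"dz": 0}
    - {"jaw": 0.6,"dx": 4.2,"dy": 6.4,"dz": 0}
    - {"jaw": 0.6,"dx": 4.2,"dy": 6.4,"dz": -3.5}
    - {"jaw": 0.6,"dx": 4.2,"dy": 6.4,"dz": -7}
    - {"jaw": 0.6,"dx": 4.2,"dy": 6.4,"dz": -10}

```text
invalid input
```

Emit:
apply_moves:
  increments:
    - {"jaw": 0.6}
    - {"jaw": 0.6}
    - {"jaw": 0.6,"dz": -1.5}
    - {"jaw": 0.6,"dz": -3}
    - {"jaw": 0.6,"dz": -3}

```text
invalid input
```

Emit:
apply_moves:
  increments:
    - {"jaw": -1}
    - {"jaw": -1}
    - {"jaw": -1}
    - {"jaw": -1}
    - {"jaw": -1}

```text
invalid input
```

Every row needs all its fields.

Emit:
apply_moves:
  increments:
    - {"jaw": 0.6,"dx": 2.1,"dy": 3.2,"dz": 0,"yaw": 0}
    - {"jaw": 0.6,"dx": 4.2,"dy": 6.4,"dz": 0,"yaw": 0}
    - {"jaw": 0.6,"dx": 4.2,"dy": 6.4,"dz": -3.5,"yaw": 0}
    - {"jaw": 0.6,"dx": 4.2,"dy": 6.4,"dz": -7,"yaw": 0}
    - {"jaw": 0.6,"dx": 4.2,"dy": 6.4,"dz": -10,"yaw": 0}

```text
t: 3.55
ee_pos: [0.497, -0.1227, 0.0339]
orientation: [179.9, -0.1, 12.0]
force: [-0.2, -0.1, -1.3]
gripper_width: 0.8
finger_force: 0.0
```

Emit:
apply_moves:
  increments:
    - {"jaw": 0.6,"dx": 0,"dy": 0,"dz": 0,"yaw": 0}
    - {"jaw": 0.6,"dx": 0,"dy": 0,"dz": 0,"yaw": 0}

```text
t: 3.72
ee_pos: [0.4954, -0.1221, 0.0341]
orientation: [-179.9, 0.1, 12.0]
force: [-0.5, 0.1, -0.3]
gripper_width: 0.799
finger_force: 0.0
```

Emit:
apply_moves:
  increments:
    - {"jaw": 0.6,"dx": 0.1,"dy": 0,"dz": -1.5,"yaw": 0}
    - {"jaw": 0.6,"dx": 0.1,"dy": 0,"dz": -2.9,"yaw": 0}
    - {"jaw": 0.6,"dx": 0.1,"dy": 0,"dz": -2.9,"yaw": 0}
    - {"jaw": -1,"dx": 0.1,"dy": 0,"dz": -2.9,"yaw": 0}
    - {"jaw": -1,"dx": 0.1,"dy": 0,"dz": -2.9,"yaw": 0}

```text
t: 4.13
ee_pos: [0.4992, -0.1225, 0.0079]
orientation: [179.9, -0.2, 12.0]
force: [0.6, 1.2, -0.1]
gripper_width: 0.679
finger_force: 0.0
```

Emit:
apply_moves:
  increments:
    - {"jaw": -1,"dx": 0,"dy": 0,"dz": 0,"yaw": 0}
    - {"jaw": -1,"dx": 0,"dy": 0,"dz": 0,"yaw": 0}
    - {"jaw": -1,"dx": 0,"dy": 0,"dz": 0,"yaw": 0}
    - {"jaw": -1,"dx": 0,"dy": 0,"dz": 0,"yaw": 0}

```text
t: 4.47
ee_pos: [0.4987, -0.1219, 0.007]
orientation: [179.9, -0.1, 12.1]
force: [-1.1, -0.3, 6.3]
gripper_width: 0.535
finger_force: 30.0
```

Emit:
apply_moves:
  increments:
    - {"jaw": -1,"dx": 0,"dy": 0,"dz": 1,"yaw": 0}
    - {"jaw": -1,"dx": 0,"dy": 0,"dz": 4,"yaw": 0}
    - {"jaw": -1,"dx": 0,"dy": 0,"dz": 8,"yaw": 0}
    - {"jaw": -1,"dx": 0,"dy": 0,"dz": 12,"yaw": 0}
    - {"jaw": -1,"dx": 0,"dy": 0,"dz": 12,"yaw": 0}

```text
t: 4.88
ee_pos: [0.5026, -0.1234, 0.1346]
orientation: [179.5, -0.7, 12.1]
force: [1.0, -0.6, 0.1]
gripper_width: 0.534
finger_force: 30.0
```

Emit:
apply_moves:
  increments:
    - {"jaw": -1,"dx": 4,"dy": 0,"dz": 0,"yaw": -2}
    - {"jaw": -1,"dx": 8,"dy": 0,"dz": 0,"yaw": -4}
    - {"jaw": -1,"dx": 12,"dy": -0.4,"dz": 0,"yaw": -5}
    - {"jaw": -1,"dx": 16,"dy": -0.8,"dz": 0,"yaw": -5}
    - {"jaw": -1,"dx": 19.1,"dy": -1,"dz": 0,"yaw": -5}

```text
t: 5.3
ee_pos: [0.6907, -0.131, 0.1252]
orientation: [-180.0, -0.0, 7.1]
force: [0.3, -0.4, -0.2]
gripper_width: 0.533
finger_force: 30.0
```

Emit:
apply_moves:
  increments:
    - {"jaw": -1,"dx": 0,"dy": 0,"dz": 0,"yaw": 0}
    - {"jaw": -1,"dx": 0,"dy": 0,"dz": 0,"yaw": 0}
    - {"jaw": -1,"dx": 0,"dy": 0,"dz": 0,"yaw": 0}

```text
t: 5.55
ee_pos: [0.6878, -0.1308, 0.1249]
orientation: [-180.0, 0.1, 7.1]
force: [-1.0, 0.9, -0.8]
gripper_width: 0.534
finger_force: 30.0
```

Emit:
apply_moves:
  increments:
    - {"jaw": -1,"dx": 0,"dy": 0,"dz": -2.5,"yaw": 0}
    - {"jaw": -1,"dx": 0,"dy": 0,"dz": -4.5,"yaw": 0}
    - {"jaw": -1,"dx": 0,"dy": 0,"dz": -5.2,"yaw": 0}
    - {"jaw": -1,"dx": 0,"dy": 0,"dz": -5.2,"yaw": 0}
    - {"jaw": -1,"dx": 0,"dy": 0,"dz": -5.2,"yaw": 0}

```text
t: 5.97
ee_pos: [0.6881, -0.1311, 0.0742]
orientation: [-180.0, 0.0, 7.1]
force: [0.2, -0.0, -0.5]
gripper_width: 0.542
finger_force: 30.0
```

Emit:
apply_moves:
  increments:
    - {"jaw": -1,"dx": 0,"dy": 0,"dz": -0.2,"yaw": 0}
    - {"jaw": -1,"dx": 0,"dy": 0,"dz": -0.4,"yaw": 0}
    - {"jaw": -1,"dx": 0,"dy": 0,"dz": -0.4,"yaw": 0}

```text
t: 6.22
ee_pos: [0.689, -0.1313, 0.0704]
orientation: [180.0, -0.1, 7.1]
force: [-0.2, -0.2, 0.4]
gripper_width: 0.537
finger_force: 30.0
```

Emit:
apply_moves:
  increments:
    - {"jaw": -1,"dx": 0,"dy": 0,"dz": -0.1,"yaw": 0}
    - {"jaw": -1,"dx": 0,"dy": 0,"dz": -0.2,"yaw": 0}
    - {"jaw": -1,"dx": 0,"dy": 0,"dz": -0.3,"yaw": 0}
    - {"jaw": -1,"dx": 0,"dy": 0,"dz": -0.3,"yaw": 0}

```text
t: 6.55
ee_pos: [0.6888, -0.1314, 0.0684]
orientation: [180.0, -0.0, 7.1]
force: [-5.7, 1.2, 7.7]
gripper_width: 0.539
finger_force: 30.0
```

Emit:
apply_moves:
  increments:
    - {"jaw": -1,"dx": 0,"dy": 0,"dz": -0.1,"yaw": 0}
    - {"jaw": -1,"dx": 0,"dy": 0,"dz": -0.2,"yaw": 0}
    - {"jaw": -1,"dx": 0,"dy": 0,"dz": -0.3,"yaw": 0}
    - {"jaw": -1,"dx": 0,"dy": 0,"dz": -0.3,"yaw": 0}

```text
t: 6.88
ee_pos: [0.6887, -0.1314, 0.0654]
orientation: [180.0, -0.0, 7.1]
force: [-4.9, 0.6, 8.1]
gripper_width: 0.54
finger_force: 30.0
```

Emit:
apply_moves:
  increments:
    - {"jaw": -1,"dx": 0,"dy": 0,"dz": -0.1,"yaw": 0}
    - {"jaw": -1,"dx": 0,"dy": 0,"dz": -0.2,"yaw": 0}
    - {"jaw": -1,"dx": 0,"dy": 0,"dz": -0.2,"yaw": 0}

```text
t: 7.13
ee_pos: [0.6888, -0.1314, 0.0633]
orientation: [180.0, -0.0, 7.1]
force: [-4.8, 0.5, 8.2]
gripper_width: 0.538
finger_force: 30.0
```

Emit:
apply_moves:
  increments:
    - {"jaw": 0.5,"dx": 0,"dy": 0,"dz": 0,"yaw": 0}
    - {"jaw": 0.5,"dx": 0,"dy": 0,"dz": 0,"yaw": 0}
    - {"jaw": 0.5,"dx": 0,"dy": 0,"dz": 0,"yaw": 0}
    - {"jaw": 0.5,"dx": 0,"dy": 0,"dz": 0,"yaw": 0}

```text
t: 7.47
ee_pos: [0.6886, -0.1311, 0.0613]
orientation: [-180.0, 0.0, 7.1]
force: [-0.0, 0.1, -0.0]
gripper_width: 0.746
finger_force: 0.0
```

Emit:
apply_moves:
  increments:
    - {"jaw": 0.5,"dx": 0,"dy": 0,"dz": 2,"yaw": 0}
    - {"jaw": 0.5,"dx": 0,"dy": 0,"dz": 6,"yaw": 0}
    - {"jaw": 0.5,"dx": -4,"dy": 2,"dz": 6,"yaw": 0}
    - {"jaw": 0.5,"dx": -8,"dy": 3,"dz": 6,"yaw": 0}
    - {"jaw": 0.5,"dx": -10,"dy": 3,"dz": 6,"yaw": 0}

```text
t: 7.88
ee_pos: [0.5858, -0.099, 0.1213]
orientation: [-179.9, 0.1, 7.2]
force: [-0.8, 0.7, -0.8]
gripper_width: 0.747
finger_force: 0.0
```

```bash
cat > tiles.py <<'E'
from h import *
T=cam('top')
for r in nets.trace('top','tile0'):
    m=r['mask']; ys,xs=np.nonzero(m); P=atz(T,np.c_[xs,ys],.012)[:,:2]
    q=cv2.minAreaRect((P*1000).astype(np.float32))
    print(round(r['p'],2),np.round(P.mean(0),4),np.round(q[0],1),np.round(q[1],1),round(q[2],1),'uv',round(xs.mean(),1),round(ys.mean(),1),np.percentile(T['frame'][m],95,axis=0))
E
python3 - <<'E'
import tiles
from h import *
c=tiles.T; s=cam('side')
cr=lambda f,u,v,w,h,k: cv2.resize(f[v:v+h,u:u+w],None,fx=k,fy=k,interpolation=cv2.INTER_CUBIC)
im=np.zeros((600,800,3),np.uint8); im[:300,:600]=cr(c['frame'],260,80,200,100,3); im[300:600,:450]=cr(s['frame'],205,130,150,100,3); save('f.png',im)
o=env.get_obs();print(o['ee_pos'],o['orientation'])
E
```

```text
0.8 [0.4933 0.1475] [493.4 147.6] [49.7 60.6] 81.1 uv 278.9 194.1 [195.35 195.   203.  ]
0.71 [0.4914 0.0123] [491.1  11.6] [36.3 63.7] 83.9 uv 325.6 195.7 [194.   193.75 201.75]
0.7 [ 0.1943 -0.3256] [ 194.6 -325.4] [57.2 46.4] 0.5 uv 441.1 301.1 [199.    92.25 167.  ]
0.64 [0.3823 0.1671] [382.8 167.2] [47.7 59. ] 28.1 uv 271.2 232.4 [197.   98.5 172. ]
[ 0.58734014 -0.10067426  0.12123277] [-1.79974795e+02  4.06798833e-02  7.07363527e+00]
```

View pics/f.png

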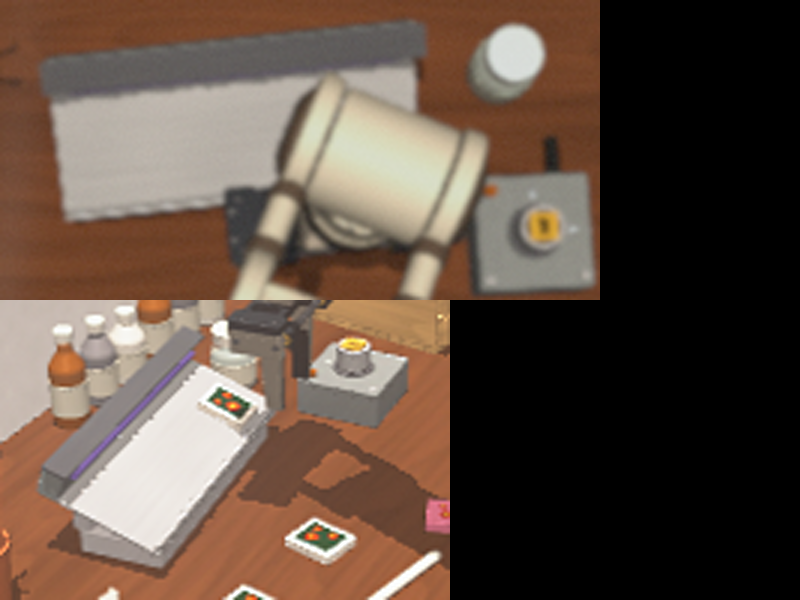

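The first tile lies flat on the bed (side view at (230,403)). The middle tile is partly hidden by the gripper but has not moved.

Emit:
apply_moves:
  increments:
    - {"jaw": 0.6,"dx": -2.5,"dy": 2.6,"dz": 0,"yaw": -5}
    - {"jaw": 0.6,"dx": -5,"dy": 5.2,"dz": 0,"yaw": -10}
    - {"jaw": 0.6,"dx": -7.5,"dy": 7.8,"dz": 0,"yaw": -17}
    - {"jaw": 0.6,"dx": -9.8,"dy": 10.4,"dz": 0,"yaw": -17}
    - {"jaw": 0.6,"dx": -9.8,"dy": 10.4,"dz": -3,"yaw": -17}

```text
t: 8.45
ee_pos: [0.4936, 0.0053, 0.0971]
orientation: [-180.0, -0.6, -9.8]
force: [1.7, -1.5, 0.2]
gripper_width: 0.798
finger_force: 0.0
```

Emit:
apply_moves:
  increments:
    - {"jaw": 0.6,"dx": 0,"dy": 0,"dz": -3,"yaw": 0}
    - {"jaw": 0.6,"dx": 0,"dy": 0,"dz": -5,"yaw": 0}
    - {"jaw": 0.6,"dx": 0,"dy": 0,"dz": -5,"yaw": 0}
    - {"jaw": 0.6,"dx": 0,"dy": 0,"dz": -5,"yaw": 0}

```text
t: 8.78
ee_pos: [0.4911, 0.0028, 0.0413]
orientation: [-180.0, 0.1, -9.9]
force: [0.7, -0.8, 1.3]
gripper_width: 0.801
finger_force: 0.0
```

```bash
python3 tiles.py
```

```text
0.96 [ 0.6985 -0.1354] [ 698.4 -135.1] [58.8 50.2] 5.0 uv 377.3 126.2 [207. 208. 212.]
0.83 [0.3836 0.1691] [382.9 168.9] [50.  60.1] 32.2 uv 270.5 231.9 [199.75 101.   176.  ]
0.72 [ 0.1946 -0.3268] [ 194.6 -326.9] [57.3 49.3] 0.5 uv 441.5 301.0 [201.    92.35 171.  ]
0.72 [0.5004 0.2984] [503.6 303.1] [ 68.1 194.3] 79.1 uv 226.8 190.6 [222.  200.7 194.7]
0.68 [ 0.3789 -0.1105] [ 379.3 -110.6] [60.3 51.2] 21.5 uv 367.4 235.4 [222. 158. 181.]
0.59 [0.4928 0.147 ] [492.4 147.3] [50.4 59.9] 83.0 uv 279.1 194.3 [200.  199.6 207. ]
```

Emit:
apply_moves:
  increments:
    - {"jaw": 0.6,"dx": 0,"dy": 0,"dz": -1.8,"yaw": 0}
    - {"jaw": 0.6,"dx": 0,"dy": 0,"dz": -3.5,"yaw": 0}
    - {"jaw": 0.6,"dx": 0,"dy": 0,"dz": -3.5,"yaw": 0}
    - {"jaw": -1,"dx": 0,"dy": 0,"dz": -3.5,"yaw": 0}
    - {"jaw": -1,"dx": 0,"dy": 0,"dz": -3.5,"yaw": 0}

```text
t: 9.3
ee_pos: [0.4922, 0.0025, 0.0082]
orientation: [180.0, -0.2, -9.9]
force: [-0.4, -0.2, -0.0]
gripper_width: 0.68
finger_force: 0.0
```

Emit:
apply_moves:
  increments:
    - {"jaw": -1,"dx": 0,"dy": 0,"dz": 0,"yaw": 0}
    - {"jaw": -1,"dx": 0,"dy": 0,"dz": 0,"yaw": 0}
    - {"jaw": -1,"dx": 0,"dy": 0,"dz": 0,"yaw": 0}
    - {"jaw": -1,"dx": 0,"dy": 0,"dz": 0,"yaw": 0}

```text
t: 9.63
ee_pos: [0.4919, 0.0025, 0.0079]
orientation: [180.0, -0.1, -9.9]
force: [-0.7, -0.5, 6.0]
gripper_width: 0.535
finger_force: 30.0
```

Emit:
apply_moves:
  increments:
    - {"jaw": -1,"dx": 0,"dy": 0,"dz": 1,"yaw": 0}
    - {"jaw": -1,"dx": 0,"dy": 0,"dz": 4,"yaw": 0}
    - {"jaw": -1,"dx": 0,"dy": 0,"dz": 8,"yaw": 0}
    - {"jaw": -1,"dx": 0,"dy": 0,"dz": 12,"yaw": 5}
    - {"jaw": -1,"dx": 0,"dy": 0,"dz": 12,"yaw": 10}

```text
t: 10.05
ee_pos: [0.4959, 0.0018, 0.1355]
orientation: [179.8, -0.8, 0.3]
force: [1.7, 0.0, -0.0]
gripper_width: 0.536
finger_force: 30.0
```

Emit:
apply_moves:
  increments:
    - {"jaw": -1,"dx": 4,"dy": 0,"dz": 0,"yaw": 4}
    - {"jaw": -1,"dx": 8,"dy": 0,"dz": 0,"yaw": 7}
    - {"jaw": -1,"dx": 12,"dy": -1,"dz": 0,"yaw": 7}
    - {"jaw": -1,"dx": 16,"dy": -2,"dz": 0,"yaw": 7}
    - {"jaw": -1,"dx": 18.5,"dy": -2.5,"dz": 0,"yaw": 7}

```text
t: 10.47
ee_pos: [0.6783, -0.0231, 0.1268]
orientation: [180.0, -0.1, 7.1]
force: [0.9, -0.2, -0.5]
gripper_width: 0.537
finger_force: 30.0
```

Emit:
apply_moves:
  increments:
    - {"jaw": -1,"dx": 0,"dy": 0,"dz": 0,"yaw": 0}
    - {"jaw": -1,"dx": 0,"dy": 0,"dz": 0,"yaw": 0}
    - {"jaw": -1,"dx": 0,"dy": 0,"dz": 0,"yaw": 0}

```text
t: 10.72
ee_pos: [0.6746, -0.0217, 0.1263]
orientation: [-180.0, 0.1, 7.1]
force: [0.2, -0.1, -0.8]
gripper_width: 0.537
finger_force: 30.0
```

Same lowering as before: to about 0.0625.

Emit:
apply_moves:
  increments:
    - {"jaw": -1,"dx": 0,"dy": 0,"dz": -2.5,"yaw": 0}
    - {"jaw": -1,"dx": 0,"dy": 0,"dz": -4.5,"yaw": 0}
    - {"jaw": -1,"dx": 0,"dy": 0,"dz": -5.4,"yaw": 0}
    - {"jaw": -1,"dx": 0,"dy": 0,"dz": -5.4,"yaw": 0}
    - {"jaw": -1,"dx": 0,"dy": 0,"dz": -5.6,"yaw": 0}

```text
t: 11.13
ee_pos: [0.6754, -0.0219, 0.0716]
orientation: [180.0, -0.0, 7.1]
force: [2.1, 0.1, -1.0]
gripper_width: 0.534
finger_force: 30.0
```

Emit:
apply_moves:
  increments:
    - {"jaw": -1,"dx": 0,"dy": 0,"dz": -0.1,"yaw": 0}
    - {"jaw": -1,"dx": 0,"dy": 0,"dz": -0.2,"yaw": 0}
    - {"jaw": -1,"dx": 0,"dy": 0,"dz": -0.3,"yaw": 0}
    - {"jaw": -1,"dx": 0,"dy": 0,"dz": -0.4,"yaw": 0}

```text
t: 11.47
ee_pos: [0.6759, -0.0223, 0.069]
orientation: [180.0, -0.0, 7.1]
force: [-6.3, 0.5, 10.1]
gripper_width: 0.533
finger_force: 30.0
```

Emit:
apply_moves:
  increments:
    - {"jaw": -1,"dx": 0,"dy": 0,"dz": -0.1,"yaw": 0}
    - {"jaw": -1,"dx": 0,"dy": 0,"dz": -0.2,"yaw": 0}
    - {"jaw": -1,"dx": 0,"dy": 0,"dz": -0.3,"yaw": 0}
    - {"jaw": -1,"dx": 0,"dy": 0,"dz": -0.3,"yaw": 0}

```text
t: 11.8
ee_pos: [0.6759, -0.0222, 0.0658]
orientation: [180.0, -0.0, 7.1]
force: [-6.5, 0.6, 9.0]
gripper_width: 0.535
finger_force: 30.0
```

Emit:
apply_moves:
  increments:
    - {"jaw": -1,"dx": 0,"dy": 0,"dz": -0.1,"yaw": 0}
    - {"jaw": -1,"dx": 0,"dy": 0,"dz": -0.2,"yaw": 0}
    - {"jaw": -1,"dx": 0,"dy": 0,"dz": -0.3,"yaw": 0}
    - {"jaw": 0.5,"dx": 0,"dy": 0,"dz": -0.3,"yaw": 0}
    - {"jaw": 0.5,"dx": 0,"dy": 0,"dz": -0.3,"yaw": 0}

```text
t: 12.22
ee_pos: [0.6763, -0.0223, 0.0614]
orientation: [180.0, -0.1, 7.1]
force: [0.2, 0.2, 0.3]
gripper_width: 0.662
finger_force: 0.0
```

Emit:
apply_moves:
  increments:
    - {"jaw": 0.5,"dx": 0,"dy": 0,"dz": 0,"yaw": 0}
    - {"jaw": 0.5,"dx": 0,"dy": 0,"dz": 0,"yaw": 0}
    - {"jaw": 0.5,"dx": 0,"dy": 0,"dz": 2,"yaw": 0}
    - {"jaw": 0.5,"dx": 0,"dy": 0,"dz": 6,"yaw": 0}
    - {"jaw": 0.5,"dx": -4,"dy": 0,"dz": 6,"yaw": 0}

```text
t: 12.63
ee_pos: [0.6465, -0.0244, 0.1311]
orientation: [179.6, -1.2, 7.1]
force: [1.6, -0.7, 3.5]
gripper_width: 0.75
finger_force: 0.0
```

Emit:
apply_moves:
  increments:
    - {"jaw": 0.6,"dx": -2.5,"dy": 3,"dz": 0,"yaw": -5}
    - {"jaw": 0.6,"dx": -5,"dy": 6,"dz": 0,"yaw": -10}
    - {"jaw": 0.6,"dx": -7.5,"dy": 9,"dz": 0,"yaw": -15}
    - {"jaw": 0.6,"dx": -9,"dy": 11,"dz": 0,"yaw": -15}
    - {"jaw": 0.6,"dx": -9,"dy": 11,"dz": 0,"yaw": -15}

```text
t: 13.05
ee_pos: [0.5425, 0.0914, 0.1201]
orientation: [-179.9, 0.1, -7.7]
force: [0.2, 0.5, -0.6]
gripper_width: 0.8
finger_force: 0.0
```

```bash
python3 tiles.py; python3 -c "
from h import *
o=env.get_obs();print(o['ee_pos'],o['orientation'])"
```

```text
0.8 [ 0.1943 -0.3268] [ 194.6 -326.9] [57.3 49.3] 0.5 uv 441.5 301.1 [201.1   90.55 170.  ]
0.75 [ 0.6824 -0.0232] [682.5 -23.3] [64.3 52.2] 6.2 uv 339.0 130.8 [206.  208.7 212.7]
0.62 [ 0.6975 -0.1369] [ 697.7 -136.3] [66.  53.4] 4.6 uv 377.8 126.5 [207. 209. 213.]
0.57 [ 0.3786 -0.1108] [ 378.9 -110.2] [59.9 50.5] 21.9 uv 367.5 235.5 [222. 158. 181.]
0.5 [0.5027 0.1697] [501.9 169.2] [58.2 37.7] 1.4 uv 271.3 190.7 [197.65 198.65 207.  ]
[0.54558731 0.08833756 0.12077044] [ 1.79985825e+02 -4.97720809e-02 -7.80915197e+00]
```

Emit:
apply_moves:
  increments:
    - {"jaw": 0.6,"dx": 0,"dy": -4,"dz": 0,"yaw": 0}
    - {"jaw": 0.6,"dx": 0,"dy": -8,"dz": 0,"yaw": 0}
    - {"jaw": 0.6,"dx": 0,"dy": -10,"dz": 0,"yaw": 0}

```text
t: 13.4
ee_pos: [0.5467, -0.0166, 0.121]
orientation: [179.9, -0.1, -8.0]
force: [0.8, 1.4, 0.8]
gripper_width: 0.801
finger_force: 0.0
```

```bash
python3 - <<'E'
import tiles
from h import *
o=env.get_obs();print(o['ee_pos'],o['orientation'])
S=cam('side')
for r in nets.trace('side','tile0'):
    m=r['mask']; ys,xs=np.nonzero(m); P=atz(S,np.c_[xs,ys],.008)[:,:2]; print(r['p'],P.mean(0))
E
```

```text
0.93 [0.3832 0.1692] [383.1 168.6] [49.9 61. ] 32.2 uv 270.4 232.1 [194.75  97.   173.  ]
0.92 [ 0.6971 -0.138 ] [ 697.7 -138.6] [68.2 55.8] 1.3 uv 378.2 126.7 [204. 206. 211.]
0.89 [ 0.3772 -0.1109] [ 377.8 -110.9] [63.  52.7] 22.8 uv 367.5 236.0 [220.95 155.   178.95]
0.87 [ 0.1941 -0.3275] [ 194.6 -326.9] [57.3 49.3] 0.5 uv 441.7 301.2 [197.95  91.   168.  ]
0.55 [0.5038 0.1739] [503.7 174.2] [49.  57.6] 81.2 uv 269.9 190.3 [195. 195. 204.]
0.21 [ 0.6151 -0.3178] [ 615.2 -318.1] [41.3 48.4] 45.7 uv 439.2 155.8 [211.65 165.   145.  ]
[ 0.54679958 -0.01646627  0.12090146] [ 1.79935698e+02 -8.78056246e-02 -8.22282107e+00]
0.78 [ 0.71798602 -0.08791611]
0.56 [ 0.73845611 -0.19841217]
0.5 [0.50183163 0.17751143]
0.5 [0.38041755 0.17176674]
0.48 [0.51304364 0.27845106]
0.46 [ 0.37802217 -0.10562717]
```

Emit:
apply_moves:
  increments:
    - {"jaw": 0.6,"dx": -1,"dy": 4,"dz": 0,"yaw": 0}
    - {"jaw": 0.6,"dx": -2,"dy": 8,"dz": 0,"yaw": 0}
    - {"jaw": 0.6,"dx": -3,"dy": 12,"dz": 0,"yaw": 0}
    - {"jaw": 0.6,"dx": -4.2,"dy": 16,"dz": 0,"yaw": 0}
    - {"jaw": 0.6,"dx": -4.2,"dy": 19,"dz": 0,"yaw": 0}

```text
t: 14.02
ee_pos: [0.5013, 0.1817, 0.1203]
orientation: [-180.0, 0.1, -7.8]
force: [0.6, -0.9, 1.0]
gripper_width: 0.801
finger_force: 0.0
```

Emit:
apply_moves:
  increments:
    - {"jaw": 0.6,"dx": 0,"dy": 0,"dz": -4,"yaw": 0}
    - {"jaw": 0.6,"dx": 0,"dy": 0,"dz": -8,"yaw": 0}
    - {"jaw": 0.6,"dx": 0,"dy": 0,"dz": -8,"yaw": 0}
    - {"jaw": 0.6,"dx": 0,"dy": 0,"dz": -8,"yaw": 0}

```text
t: 14.35
ee_pos: [0.5012, 0.1785, 0.0388]
orientation: [179.9, 0.3, -7.8]
force: [0.1, 0.8, -0.2]
gripper_width: 0.799
finger_force: 0.0
```

Emit:
apply_moves:
  increments:
    - {"jaw": 0.6,"dx": 0.2,"dy": -0.4,"dz": -1.6,"yaw": 0}
    - {"jaw": 0.6,"dx": 0.2,"dy": -0.4,"dz": -3.3,"yaw": 0}
    - {"jaw": 0.6,"dx": 0.2,"dy": -0.4,"dz": -3.3,"yaw": 0}
    - {"jaw": -1,"dx": 0.2,"dy": -0.4,"dz": -3.3,"yaw": 0}
    - {"jaw": -1,"dx": 0.2,"dy": -0.4,"dz": -3.3,"yaw": 0}

```text
t: 14.77
ee_pos: [0.5075, 0.1741, 0.01]
orientation: [-179.9, -0.2, -7.9]
force: [0.1, 0.1, 0.6]
gripper_width: 0.677
finger_force: 0.0
```

Emit:
apply_moves:
  increments:
    - {"jaw": -1,"dx": 0,"dy": 0,"dz": 0,"yaw": 0}
    - {"jaw": -1,"dx": 0,"dy": 0,"dz": 0,"yaw": 0}
    - {"jaw": -1,"dx": 0,"dy": 0,"dz": 0,"yaw": 0}
    - {"jaw": -1,"dx": 0,"dy": 0,"dz": 0,"yaw": 0}

```text
t: 15.1
ee_pos: [0.507, 0.174, 0.0092]
orientation: [-180.0, -0.1, -7.9]
force: [-1.4, -0.9, 6.8]
gripper_width: 0.535
finger_force: 30.0
```

Emit:
apply_moves:
  increments:
    - {"jaw": -1,"dx": 0,"dy": 0,"dz": 1,"yaw": 0}
    - {"jaw": -1,"dx": 0,"dy": 0,"dz": 4,"yaw": 0}
    - {"jaw": -1,"dx": 0,"dy": 0,"dz": 8,"yaw": 0}
    - {"jaw": -1,"dx": 0,"dy": 0,"dz": 12,"yaw": 5}
    - {"jaw": -1,"dx": 0,"dy": 0,"dz": 12,"yaw": 10}

```text
t: 15.52
ee_pos: [0.5111, 0.1747, 0.137]
orientation: [-179.9, -0.9, 2.3]
force: [1.0, -0.6, 0.2]
gripper_width: 0.532
finger_force: 30.0
```

Emit:
apply_moves:
  increments:
    - {"jaw": -1,"dx": 3.2,"dy": -1.8,"dz": 0,"yaw": 4}
    - {"jaw": -1,"dx": 6.4,"dy": -3.6,"dz": 0,"yaw": 5}
    - {"jaw": -1,"dx": 9.6,"dy": -5.4,"dz": 0,"yaw": 5}
    - {"jaw": -1,"dx": 12.8,"dy": -7.2,"dz": 0,"yaw": 5}
    - {"jaw": -1,"dx": 15.8,"dy": -8.8,"dz": 0,"yaw": 5}

```text
t: 15.93
ee_pos: [0.6648, 0.0847, 0.128]
orientation: [180.0, -0.0, 7.1]
force: [0.1, 0.4, -0.7]
gripper_width: 0.53
finger_force: 30.0
```

Emit:
apply_moves:
  increments:
    - {"jaw": -1,"dx": 0,"dy": 0,"dz": 0,"yaw": 0}
    - {"jaw": -1,"dx": 0,"dy": 0,"dz": 0,"yaw": 0}
    - {"jaw": -1,"dx": 0,"dy": 0,"dz": 0,"yaw": 0}

```text
t: 16.18
ee_pos: [0.6628, 0.0862, 0.1274]
orientation: [-180.0, 0.1, 7.1]
force: [-0.5, 0.7, -1.2]
gripper_width: 0.533
finger_force: 30.0
```

Emit:
apply_moves:
  increments:
    - {"jaw": -1,"dx": 0,"dy": 0,"dz": -2.5,"yaw": 0}
    - {"jaw": -1,"dx": 0,"dy": 0,"dz": -4.5,"yaw": 0}
    - {"jaw": -1,"dx": 0,"dy": 0,"dz": -5.4,"yaw": 0}
    - {"jaw": -1,"dx": 0,"dy": 0,"dz": -5.4,"yaw": 0}
    - {"jaw": -1,"dx": 0,"dy": 0,"dz": -5.6,"yaw": 0}

```text
t: 16.6
ee_pos: [0.6635, 0.0865, 0.0725]
orientation: [180.0, -0.0, 7.1]
force: [0.9, -0.3, -0.7]
gripper_width: 0.533
finger_force: 30.0
```

Emit:
apply_moves:
  increments:
    - {"jaw": -1,"dx": 0,"dy": 0,"dz": -0.1,"yaw": 0}
    - {"jaw": -1,"dx": 0,"dy": 0,"dz": -0.2,"yaw": 0}
    - {"jaw": -1,"dx": 0,"dy": 0,"dz": -0.3,"yaw": 0}
    - {"jaw": -1,"dx": 0,"dy": 0,"dz": -0.4,"yaw": 0}

```text
t: 16.93
ee_pos: [0.6638, 0.0862, 0.0699]
orientation: [-180.0, -0.0, 7.1]
force: [-7.5, 0.2, 8.9]
gripper_width: 0.535
finger_force: 30.0
```

Emit:
apply_moves:
  increments:
    - {"jaw": -1,"dx": 0,"dy": 0,"dz": -0.1,"yaw": 0}
    - {"jaw": -1,"dx": 0,"dy": 0,"dz": -0.2,"yaw": 0}
    - {"jaw": -1,"dx": 0,"dy": 0,"dz": -0.3,"yaw": 0}
    - {"jaw": -1,"dx": 0,"dy": 0,"dz": -0.4,"yaw": 0}

```text
t: 17.27
ee_pos: [0.6639, 0.0861, 0.0659]
orientation: [-180.0, -0.0, 7.1]
force: [-7.3, 0.9, 8.9]
gripper_width: 0.536
finger_force: 30.0
```

Emit:
apply_moves:
  increments:
    - {"jaw": -1,"dx": 0,"dy": 0,"dz": -0.1,"yaw": 0}
    - {"jaw": -1,"dx": 0,"dy": 0,"dz": -0.2,"yaw": 0}
    - {"jaw": 0.5,"dx": 0,"dy": 0,"dz": -0.2,"yaw": 0}
    - {"jaw": 0.5,"dx": 0,"dy": 0,"dz": -0.2,"yaw": 0}
    - {"jaw": 0.5,"dx": 0,"dy": 0,"dz": -0.2,"yaw": 0}

```text
t: 17.68
ee_pos: [0.6642, 0.0858, 0.062]
orientation: [180.0, -0.1, 7.1]
force: [0.6, -0.7, 0.8]
gripper_width: 0.732
finger_force: 0.0
```

Emit:
apply_moves:
  increments:
    - {"jaw": 0.5,"dx": 0,"dy": 0,"dz": 0,"yaw": 0}
    - {"jaw": 0.5,"dx": 0,"dy": 0,"dz": 2,"yaw": 0}
    - {"jaw": 0.5,"dx": 0,"dy": 0,"dz": 6,"yaw": 0}
    - {"jaw": 0.5,"dx": -3,"dy": 0,"dz": 8,"yaw": 0}
    - {"jaw": 0.5,"dx": -7,"dy": 0,"dz": 8,"yaw": 0}

```text
t: 18.1
ee_pos: [0.5989, 0.0852, 0.1482]
orientation: [179.9, -0.8, 7.1]
force: [0.9, 0.2, 1.8]
gripper_width: 0.752
finger_force: 0.0
```

Emit:
apply_moves:
  increments:
    - {"jaw": -1,"dx": -3,"dy": 2,"dz": 0,"yaw": -5}
    - {"jaw": -1,"dx": -6,"dy": 4,"dz": 0,"yaw": -10}
    - {"jaw": -1,"dx": -6,"dy": 8,"dz": 0,"yaw": -15}
    - {"jaw": -1,"dx": -6,"dy": 12,"dz": 0,"yaw": -20}
    - {"jaw": -1,"dx": -6,"dy": 15,"dz": 0,"yaw": -20}

```text
t: 18.52
ee_pos: [0.5328, 0.2382, 0.1418]
orientation: [-180.0, -0.0, -13.1]
force: [0.8, -0.3, 0.0]
gripper_width: 0.411
finger_force: 0.0
```

Emit:
apply_moves:
  increments:
    - {"jaw": -1,"dx": 0,"dy": 0,"dz": 0,"yaw": 0}
    - {"jaw": -1,"dx": 0,"dy": 0,"dz": 0,"yaw": 0}
    - {"jaw": -1,"dx": 0,"dy": 0,"dz": 0,"yaw": 0}

```text
t: 18.77
ee_pos: [0.5337, 0.2354, 0.1414]
orientation: [180.0, -0.0, -12.9]
force: [0.9, 0.4, 1.1]
gripper_width: 0.193
finger_force: 0.0
```

```bash
python3 - <<'E'
from h import *
c=cam('top'); s=cam('side')
o=env.get_obs();print(o['ee_pos'],o['orientation'])
cr=lambda f,u,v,w,h,k: cv2.resize(f[v:v+h,u:u+w],None,fx=k,fy=k,interpolation=cv2.INTER_CUBIC)
im=np.zeros((600,800,3),np.uint8); im[:300,:690]=cr(c['frame'],200,70,230,100,3); im[300:600,:500]=cr(s['frame'],190,170,125,75,4); save('g.png',im)
E
```

```text
[0.53384187 0.2346968  0.14138647] [ 1.79977221e+02  6.30035293e-03 -1.29921330e+01]
```

View pics/g.png

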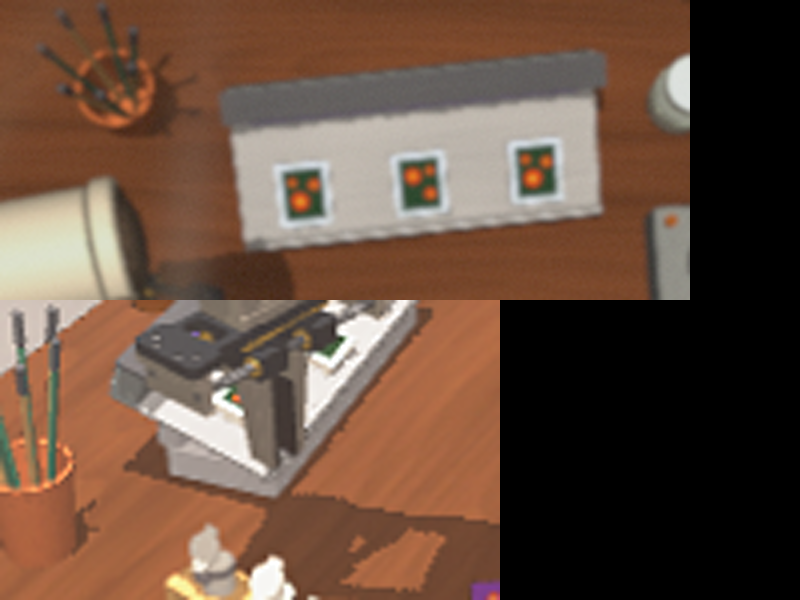

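All three tiles lie flat on the bed, in g.png at (302,193), (420,182) and (535,170). Caps next.

Emit:
apply_moves:
  increments:
    - {"jaw": -1,"dx": 1.3,"dy": 3.7,"dz": 0,"yaw": 0}
    - {"jaw": -1,"dx": 2.6,"dy": 7.3,"dz": 0,"yaw": 0}
    - {"jaw": -1,"dx": 4,"dy": 10.9,"dz": 0,"yaw": 0}
    - {"jaw": -1,"dx": 4,"dy": 10.9,"dz": 0,"yaw": 0}
    - {"jaw": -1,"dx": 4,"dy": 10.9,"dz": -2,"yaw": 0}

```text
t: 19.28
ee_pos: [0.5771, 0.3464, 0.1251]
orientation: [-179.8, -0.4, -12.9]
force: [0.2, -0.6, 0.1]
gripper_width: 0.004
finger_force: 0.0
```

Emit:
apply_moves:
  increments:
    - {"jaw": -1,"dx": 0,"dy": 0,"dz": -3.3,"yaw": 0}
    - {"jaw": -1,"dx": 0,"dy": 0,"dz": -3.3,"yaw": 0}
    - {"jaw": -1,"dx": 0,"dy": 0,"dz": -3.3,"yaw": 0}

```text
t: 19.53
ee_pos: [0.5722, 0.343, 0.0864]
orientation: [179.8, 0.3, -13.0]
force: [-0.3, -0.5, 1.2]
gripper_width: 0.005
finger_force: 0.0
```

Emit:
apply_moves:
  increments:
    - {"jaw": -1,"dx": -0.4,"dy": -1.8,"dz": 0,"yaw": 0}
    - {"jaw": -1,"dx": -0.7,"dy": -3.2,"dz": 0,"yaw": 0}
    - {"jaw": -1,"dx": -1.0,"dy": -4.6,"dz": 0,"yaw": 0}
    - {"jaw": -1,"dx": -1.3,"dy": -6.4,"dz": 0,"yaw": 0}
    - {"jaw": -1,"dx": -1.3,"dy": -6.4,"dz": 0,"yaw": 0}

```text
t: 19.95
ee_pos: [0.562, 0.2782, 0.0912]
orientation: [-180.0, -0.2, -13.1]
force: [0.0, -1.7, 1.1]
gripper_width: 0.003
finger_force: 0.3
```

Emit:
apply_moves:
  increments:
    - {"jaw": -1,"dx": 0,"dy": 0,"dz": -0.6,"yaw": 0}
    - {"jaw": -1,"dx": 0,"dy": 0,"dz": -1.0,"yaw": 0}
    - {"jaw": -1,"dx": 0,"dy": 0,"dz": -1.1,"yaw": 0}
    - {"jaw": -1,"dx": 0,"dy": 0,"dz": -1.1,"yaw": 0}

```text
t: 20.28
ee_pos: [0.5603, 0.2814, 0.077]
orientation: [180.0, 0.0, -12.9]
force: [-0.5, 0.3, 0.3]
gripper_width: 0.003
finger_force: 0.0
```

Emit:
apply_moves:
  increments:
    - {"jaw": -1,"dx": 0,"dy": -0.3,"dz": -0.2,"yaw": 0}
    - {"jaw": -1,"dx": 0,"dy": -0.3,"dz": -0.4,"yaw": 0}
    - {"jaw": -1,"dx": 0,"dy": -0.3,"dz": -0.4,"yaw": 0}
    - {"jaw": -1,"dx": 0,"dy": -0.3,"dz": -0.4,"yaw": 0}

```text
t: 20.62
ee_pos: [0.5609, 0.2791, 0.0758]
orientation: [-179.9, -0.0, -12.9]
force: [-5.5, 1.1, 11.4]
gripper_width: 0.006
finger_force: 5.9
```

Emit:
apply_moves:
  increments:
    - {"jaw": -1,"dx": 0,"dy": 0,"dz": 4,"yaw": 0}
    - {"jaw": -1,"dx": 0,"dy": 0,"dz": 5.5,"yaw": 0}
    - {"jaw": -1,"dx": -1.8,"dy": 3.1,"dz": 5.5,"yaw": 0}
    - {"jaw": -1,"dx": -3.4,"dy": 6,"dz": 5.5,"yaw": 0}
    - {"jaw": -1,"dx": -4.5,"dy": 7.7,"dz": 5.5,"yaw": 0}

```text
t: 21.03
ee_pos: [0.5144, 0.3572, 0.129]
orientation: [-179.9, 0.0, -12.9]
force: [0.2, -1.0, -0.1]
gripper_width: 0.005
finger_force: 0.0
```

Emit:
apply_moves:
  increments:
    - {"jaw": -1,"dx": 0,"dy": 0,"dz": 0,"yaw": 0}
    - {"jaw": -1,"dx": 0,"dy": 0,"dz": -2.5,"yaw": 0}
    - {"jaw": -1,"dx": 0,"dy": 0,"dz": -4,"yaw": 0}
    - {"jaw": -1,"dx": 0,"dy": 0,"dz": -4,"yaw": 0}
    - {"jaw": -1,"dx": 0,"dy": 0,"dz": -4,"yaw": 0}

```text
t: 21.45
ee_pos: [0.5152, 0.354, 0.0875]
orientation: [179.9, 0.1, -12.9]
force: [-0.3, 0.9, -0.1]
gripper_width: 0.004
finger_force: 0.0
```

Sweep to (0.501,0.289), then press.

Emit:
apply_moves:
  increments:
    - {"jaw": -1,"dx": -0.4,"dy": -1.8,"dz": 0,"yaw": 0}
    - {"jaw": -1,"dx": -0.7,"dy": -3.2,"dz": 0,"yaw": 0}
    - {"jaw": -1,"dx": -1.0,"dy": -4.6,"dz": 0,"yaw": 0}
    - {"jaw": -1,"dx": -1.4,"dy": -6.5,"dz": 0,"yaw": 0}
    - {"jaw": -1,"dx": -1.4,"dy": -6.5,"dz": 0,"yaw": 0}

```text
t: 21.87
ee_pos: [0.5025, 0.2876, 0.09]
orientation: [180.0, -0.1, -13.0]
force: [-0.6, -0.2, 0.6]
gripper_width: 0.003
finger_force: 0.3
```

Emit:
apply_moves:
  increments:
    - {"jaw": -1,"dx": 0,"dy": 0,"dz": -0.6,"yaw": 0}
    - {"jaw": -1,"dx": 0,"dy": 0,"dz": -1.1,"yaw": 0}
    - {"jaw": -1,"dx": 0,"dy": 0,"dz": -1.4,"yaw": 0}
    - {"jaw": -1,"dx": 0,"dy": 0,"dz": -1.5,"yaw": 0}
    - {"jaw": -1,"dx": 0,"dy": 0,"dz": -1.5,"yaw": 0}

```text
t: 22.28
ee_pos: [0.5024, 0.2904, 0.0757]
orientation: [180.0, -0.1, -12.8]
force: [-5.3, -4.6, 14.7]
gripper_width: 0.003
finger_force: 7.7
```

Shut. Next the near cap, A_near (0.456,0.370).

Emit:
apply_moves:
  increments:
    - {"jaw": -1,"dx": 0,"dy": 0,"dz": 4,"yaw": 0}
    - {"jaw": -1,"dx": 0,"dy": 0,"dz": 5.5,"yaw": 0}
    - {"jaw": -1,"dx": -1.8,"dy": 3.1,"dz": 5.5,"yaw": 0}
    - {"jaw": -1,"dx": -3.5,"dy": 6.2,"dz": 5.5,"yaw": 0}
    - {"jaw": -1,"dx": -4.7,"dy": 8.1,"dz": 5.5,"yaw": 0}

```text
t: 22.7
ee_pos: [0.4534, 0.3738, 0.1286]
orientation: [-179.9, 0.0, -12.9]
force: [0.2, -0.5, 0.4]
gripper_width: 0.004
finger_force: 0.0
```

Emit:
apply_moves:
  increments:
    - {"jaw": -1,"dx": 0,"dy": 0,"dz": 0,"yaw": 0}
    - {"jaw": -1,"dx": 0,"dy": 0,"dz": -2.5,"yaw": 0}
    - {"jaw": -1,"dx": 0,"dy": 0,"dz": -4.3,"yaw": 0}
    - {"jaw": -1,"dx": 0,"dy": 0,"dz": -4.3,"yaw": 0}
    - {"jaw": -1,"dx": 0,"dy": 0,"dz": -4.3,"yaw": 0}

```text
t: 23.12
ee_pos: [0.4539, 0.3704, 0.0843]
orientation: [179.9, 0.1, -12.9]
force: [-0.3, -0.6, -0.3]
gripper_width: 0.009
finger_force: 0.0
```

Emit:
apply_moves:
  increments:
    - {"jaw": -1,"dx": -0.3,"dy": -1.3,"dz": 0,"yaw": 0}
    - {"jaw": -1,"dx": -0.6,"dy": -2.6,"dz": 0,"yaw": 0}
    - {"jaw": -1,"dx": -0.9,"dy": -3.9,"dz": 0,"yaw": 0}
    - {"jaw": -1,"dx": -1.2,"dy": -5.2,"dz": 0,"yaw": 0}
    - {"jaw": -1,"dx": -1.4,"dy": -6.6,"dz": 0,"yaw": 0}

```text
t: 23.53
ee_pos: [0.4419, 0.305, 0.0874]
orientation: [-179.9, -0.2, -12.9]
force: [1.1, -0.9, -0.1]
gripper_width: 0.009
finger_force: 0.0
```

Emit:
apply_moves:
  increments:
    - {"jaw": -1,"dx": 0,"dy": 0,"dz": -0.6,"yaw": 0}
    - {"jaw": -1,"dx": 0,"dy": 0,"dz": -1.0,"yaw": 0}
    - {"jaw": -1,"dx": 0,"dy": 0,"dz": -1.2,"yaw": 0}
    - {"jaw": -1,"dx": 0,"dy": 0,"dz": -1.2,"yaw": 0}

```text
t: 23.87
ee_pos: [0.4419, 0.3051, 0.0757]
orientation: [180.0, -0.1, -12.9]
force: [-4.2, -6.7, 14.2]
gripper_width: 0.006
finger_force: 7.3
```

Emit:
apply_moves:
  increments:
    - {"jaw": -1,"dx": 0,"dy": 0,"dz": 4,"yaw": 0}
    - {"jaw": -1,"dx": 0,"dy": -2,"dz": 7,"yaw": 0}
    - {"jaw": -1,"dx": 0,"dy": -6,"dz": 7,"yaw": 0}
    - {"jaw": -1,"dx": 0,"dy": -10,"dz": 7,"yaw": 0}
    - {"jaw": -1,"dx": 0,"dy": -14,"dz": 7,"yaw": 0}

```text
t: 24.28
ee_pos: [0.4413, 0.1645, 0.1445]
orientation: [-179.9, -0.1, -12.8]
force: [0.6, 0.4, -0.6]
gripper_width: -0.0
finger_force: 0.0
```

Emit:
apply_moves:
  increments:
    - {"jaw": -0.5,"dx": 0,"dy": -4,"dz": 0,"yaw": 4}
    - {"jaw": -0.5,"dx": 0,"dy": -8,"dz": 0,"yaw": 8}
    - {"jaw": -0.5,"dx": 0,"dy": -12,"dz": 0,"yaw": 13}
    - {"jaw": -0.5,"dx": 0,"dy": -16,"dz": 0,"yaw": 13}
    - {"jaw": -0.5,"dx": 0,"dy": -20,"dz": 0,"yaw": 13}

```text
t: 24.7
ee_pos: [0.441, -0.0366, 0.1439]
orientation: [180.0, -0.1, 0.1]
force: [0.5, -0.7, 0.6]
gripper_width: 0.244
finger_force: 0.0
```

```bash
python3 - <<'E'
from h import *
n=4
T=cam('top');S=cam('side')
F=np.mean([cam('top')['frame'].astype(float) for _ in range(n)],0).astype(np.uint8)
G=np.mean([cam('side')['frame'].astype(float) for _ in range(n)],0).astype(np.uint8)
np.save('F2.npy',F);np.save('G2.npy',G)
o=env.get_obs();print(o['t'],o['ee_pos'],o['orientation'])
for q in('key','keystand'): 
  for r in nets.recognise('side',q)[:2]: print(q,r['p'],r['rect'])
cr=lambda f,u,v,w,h,k: cv2.resize(f[v:v+h,u:u+w],None,fx=k,fy=k,interpolation=cv2.INTER_CUBIC)
im=np.zeros((600,800,3),np.uint8); im[:300,:240]=cr(F,205,155,48,60,5); im[:300,240:560]=cr(G,230,220,64,60,5)
im[300:,:300]=cr(F,405,213,30,30,10); im[300:,300:600]=cr(F,425,140,30,30,10);im[300:500,600:]=cr(G,335,170,40,40,5); im[:240,560:]=cr(G,308,140,30,30,8)
save('h.png',im)
E
```

```text
25.2 [ 0.44065693 -0.03383599  0.14341406] [-1.79987985e+02  1.04114593e-02  2.22943774e-01]
key 0.66 [214.5, 139.3, 297.7, 216.0]
key 0.5 [361.9, 168.8, 369.6, 174.5]
keystand 0.58 [355.5, 170.0, 375.4, 184.6]
keystand 0.54 [233.0, 231.4, 288.3, 279.5]
```

View pics/h.png

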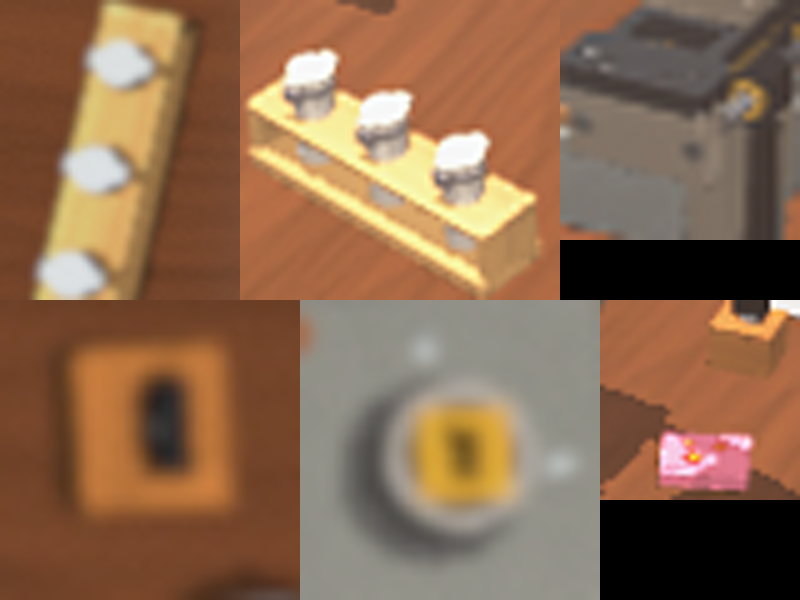

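The caps are all shut (h.png top: three flat discs with tabs). The key bow is at crop (163,423) and the slot at (464,450), both long along world x.

```bash
python3 - <<'E'
from h import *
T=cam('top');S=cam('side');F=np.load('F2.npy');G=np.load('G2.npy')
def blob(c,I,u,v,w,h,f,z,name):
    sub=cv2.resize(I[v:v+h,u:u+w],None,fx=10,fy=10,interpolation=cv2.INTER_CUBIC).astype(int)
    m=f(sub).astype(np.uint8); n,l,st,ce=cv2.connectedComponentsWithStats(m)
    i=1+np.argmax(st[1:,4]); ys,xs=np.nonzero(l==i); uv=np.c_[(xs+.5)/10-.5+u,(ys+.5)/10-.5+v]
    P=atz(c,uv,z)[:,:2]; r=cv2.minAreaRect((P*1000).astype(np.float32)); d=P-P.mean(0); w_,V=np.linalg.eigh(d.T@d)
    print(name,'rect',np.round(r[0],1),np.round(r[1],1),round(r[2],1),'mean',np.round(P.mean(0)*1e3,1),'axis',round(np.degrees(np.arctan(V[1,1]/V[0,1])),1)); return uv.mean(0)
br=lambda s:s.sum(2)
for t in (180,220,260): k=blob(T,F,416,218,12,16,lambda s:br(s)<t,.064,'key')
for t in (330,360,390): s=blob(T,F,437,150,9,11,lambda s:br(s)<t,.084,'slot')
for t in (100,120,140): b=blob(T,F,432,146,18,18,lambda s:(s[...,0]-s[...,2]>t-40),.084,'brass')
# knob disc incl. brass: brighter ring
for t in (30,40,50): blob(T,F,408,214,24,24,lambda s:(s[...,0]>140)|(br(s)<200)&(s[...,0]-s[...,2]<t),.034,'stand')
blob(T,F,412,130,50,50,lambda s:(abs(s[...,0]-s[...,2])<35)&(br(s)>300),.05,'box')
ks=blob(S,G,358,166,16,12,lambda s:br(s)<200,.05,'keyside'); print(k,ks,tri(T,k,S,ks))
E
```

```text
key rect [ 411.8 -253.6] [23.2  9.8] 4.4 mean [ 411.6 -253.8] axis 4.1
key rect [ 411.8 -253.6] [26.  12.3] 3.4 mean [ 411.6 -253.8] axis 3.8
key rect [ 411.8 -253.5] [28.2 14.9] 4.6 mean [ 411.6 -253.7] axis 4.2
slot rect [ 606.7 -303.9] [13.1  7.6] 12.8 mean [ 606.8 -303.7] axis 8.9
slot rect [ 606.6 -303.9] [15.3  9.5] 11.0 mean [ 606.8 -303.7] axis 10.3
slot rect [ 606.6 -303.9] [17.9 11.5] 7.3 mean [ 606.7 -303.7] axis 10.5
brass rect [ 605.8 -303.5] [28.5 29.3] 1.3 mean [ 606.1 -303.7] axis -70.1
brass rect [ 606.  -303.6] [27.1 27.4] 1.3 mean [ 606.1 -303.7] axis -59.5
brass rect [ 606.  -303.6] [25.4 26.2] 1.3 mean [ 606.1 -303.6] axis -73.1
stand rect [ 410.4 -258. ] [49.2 45. ] 4.1 mean [ 410.2 -257.4] axis 11.1
stand rect [ 410.4 -258. ] [49.2 45. ] 4.1 mean [ 410.2 -257.4] axis 11.1
stand rect [ 410.4 -258. ] [49.2 45. ] 4.1 mean [ 410.2 -257.4] axis 11.1
box rect [ 606.1 -303.6] [110.4 110.3] 3.8 mean [ 605.1 -303.9] axis -35.9
keyside rect [ 409.3 -256.5] [25.5 54.1] 22.1 mean [ 408.3 -255.4] axis -60.8
[420.86419728 225.00319851] [364.78612962 169.44975772] [[ 0.41052835 -0.25785568  0.04798244  0.00243467]]
```

Emit:
apply_moves:
  increments:
    - {"jaw": -0.4,"dx": -0.6,"dy": -4,"dz": 0,"yaw": 2}
    - {"jaw": -0.4,"dx": -1.2,"dy": -8,"dz": 0,"yaw": 4}
    - {"jaw": -0.4,"dx": -1.8,"dy": -12,"dz": 0,"yaw": 4}
    - {"jaw": -0.4,"dx": -2.4,"dy": -16,"dz": 0,"yaw": 4}
    - {"jaw": -0.4,"dx": -2.8,"dy": -20,"dz": 0,"yaw": 4}

```text
t: 25.82
ee_pos: [0.412, -0.2368, 0.1437]
orientation: [180.0, -0.0, 4.1]
force: [1.5, -0.2, 0.8]
gripper_width: 0.302
finger_force: 0.0
```

Emit:
apply_moves:
  increments:
    - {"jaw": -0.4,"dx": 0,"dy": -2,"dz": 0,"yaw": 0}
    - {"jaw": -0.4,"dx": 0,"dy": -2,"dz": 0,"yaw": 0}
    - {"jaw": -0.4,"dx": 0,"dy": -2,"dz": -3,"yaw": 0}
    - {"jaw": -0.4,"dx": 0,"dy": -2,"dz": -6,"yaw": 0}
    - {"jaw": -0.4,"dx": 0,"dy": -2,"dz": -6,"yaw": 0}

```text
t: 26.23
ee_pos: [0.4095, -0.251, 0.0782]
orientation: [-179.5, 0.4, 4.1]
force: [-2.2, 1.1, -1.2]
gripper_width: 0.302
finger_force: 0.0
```

Emit:
apply_moves:
  increments:
    - {"jaw": -0.4,"dx": 0,"dy": 0,"dz": 0,"yaw": 0}
    - {"jaw": -0.4,"dx": 0,"dy": 0,"dz": 0,"yaw": 0}

```text
t: 26.4
ee_pos: [0.4133, -0.255, 0.0848]
orientation: [179.9, -0.1, 4.1]
force: [-0.2, 0.2, 0.4]
gripper_width: 0.299
finger_force: 0.0
```

Emit:
apply_moves:
  increments:
    - {"jaw": -0.4,"dx": -0.1,"dy": 0.1,"dz": -2,"yaw": 0}
    - {"jaw": -0.4,"dx": -0.1,"dy": 0.1,"dz": -3.5,"yaw": 0}
    - {"jaw": -0.4,"dx": -0.1,"dy": 0.1,"dz": -4.4,"yaw": 0}
    - {"jaw": -0.4,"dx": -0.1,"dy": 0.1,"dz": -4.4,"yaw": 0}
    - {"jaw": -0.4,"dx": -0.1,"dy": 0.1,"dz": -4.4,"yaw": 0}

```text
t: 26.82
ee_pos: [0.4122, -0.2545, 0.0406]
orientation: [179.9, -0.0, 4.1]
force: [0.4, -0.5, -0.1]
gripper_width: 0.302
finger_force: 0.0
```

Emit:
apply_moves:
  increments:
    - {"jaw": -1,"dx": 0,"dy": 0,"dz": 0,"yaw": 0}
    - {"jaw": -1,"dx": 0,"dy": 0,"dz": 0,"yaw": 0}
    - {"jaw": -1,"dx": 0,"dy": 0,"dz": 0,"yaw": 0}
    - {"jaw": -1,"dx": 0,"dy": 0,"dz": 0,"yaw": 0}
    - {"jaw": -1,"dx": 0,"dy": 0,"dz": 0,"yaw": 0}

```text
t: 27.23
ee_pos: [0.4126, -0.2562, 0.0408]
orientation: [179.8, -0.1, 4.1]
force: [-0.0, -4.9, 2.1]
gripper_width: 0.108
finger_force: 29.9
```

Emit:
apply_moves:
  increments:
    - {"jaw": -1,"dx": 0,"dy": -0.2,"dz": 0.5,"yaw": 0}
    - {"jaw": -1,"dx": 0,"dy": -0.2,"dz": 2,"yaw": 0}
    - {"jaw": -1,"dx": 0,"dy": -0.2,"dz": 4,"yaw": 0}
    - {"jaw": -1,"dx": 0,"dy": -0.2,"dz": 8,"yaw": 0}
    - {"jaw": -1,"dx": 0,"dy": -0.2,"dz": 11,"yaw": 0}

```text
t: 27.65
ee_pos: [0.4113, -0.2552, 0.1511]
orientation: [-179.9, 0.0, 4.1]
force: [0.7, -0.0, 0.1]
gripper_width: 0.105
finger_force: 30.0
```

Emit:
apply_moves:
  increments:
    - {"jaw": -1,"dx": 0,"dy": 0,"dz": 0,"yaw": 0}
    - {"jaw": -1,"dx": 0,"dy": 0,"dz": 0,"yaw": 0}
    - {"jaw": -1,"dx": 0,"dy": 0,"dz": 0,"yaw": 0}

```text
t: 27.9
ee_pos: [0.411, -0.2552, 0.1485]
orientation: [-179.9, 0.1, 4.1]
force: [0.2, 0.7, -0.6]
gripper_width: 0.106
finger_force: 30.0
```

Emit:
apply_moves:
  increments:
    - {"jaw": -1,"dx": 4,"dy": -1,"dz": 0,"yaw": 0}
    - {"jaw": -1,"dx": 8,"dy": -2,"dz": 0,"yaw": 0}
    - {"jaw": -1,"dx": 12,"dy": -3,"dz": 0,"yaw": 0}
    - {"jaw": -1,"dx": 16,"dy": -4,"dz": 0,"yaw": 0}
    - {"jaw": -1,"dx": 19.5,"dy": -5,"dz": 0,"yaw": 0}

```text
t: 28.32
ee_pos: [0.6074, -0.305, 0.1461]
orientation: [-179.8, 0.2, 4.1]
force: [0.7, -0.3, 0.5]
gripper_width: 0.109
finger_force: 30.0
```

Emit:
apply_moves:
  increments:
    - {"jaw": -1,"dx": 0,"dy": 0,"dz": 0,"yaw": 0}
    - {"jaw": -1,"dx": 0,"dy": 0,"dz": 0,"yaw": 0}
    - {"jaw": -1,"dx": 0,"dy": 0,"dz": 0,"yaw": 0}

```text
t: 28.57
ee_pos: [0.6051, -0.3051, 0.147]
orientation: [-179.8, 0.2, 4.1]
force: [-1.0, -0.7, 0.2]
gripper_width: 0.103
finger_force: 30.0
```

```bash
python3 - <<'E'
from h import *
S=cam('side'); G=np.mean([cam('side')['frame'].astype(float) for _ in range(4)],0).astype(np.uint8)
o=env.get_obs();print(o['ee_pos'],o['orientation'],o['gripper_width'])
im=cv2.resize(G[110:175,285:355],None,fx=8,fy=8,interpolation=cv2.INTER_CUBIC); save('i.png',im)
for P in ([.6054,-.3065,.084],[.6065,-.3037,.084]): print(proj(S,P))
E
```

```text
[ 0.60583158 -0.30601757  0.15016211] [ 1.79987541e+02 -1.43577074e-02  4.05338340e+00] 0.10420715717463168
[[322.59602436 143.46141375]]
[[321.99869625 143.70195345]]
```

View pics/i.png

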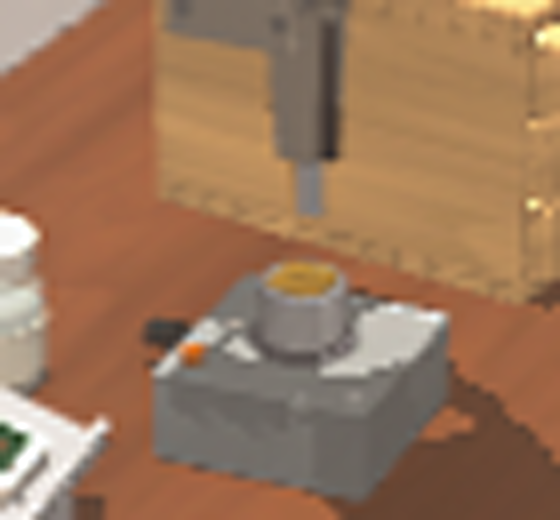

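```bash
python3 - <<'E'
from h import *
S=cam('side'); G=np.mean([cam('side')['frame'].astype(float) for _ in range(4)],0).astype(np.uint8)
T=cam('top')
I=cv2.resize(G[110:175,285:355],None,fx=10,fy=10,interpolation=cv2.INTER_CUBIC).astype(int)
m=((I[...,0]-I[...,2]>80)&(I[...,0]>110))[300:380,300:450]; n,l,st,ce=cv2.connectedComponentsWithStats(m.astype(np.uint8)); i=1+np.argmax(st[1:,4])
b=(ce[i]+[300,300]+.5)/10-.5+[285,110]; print('brass side px',b,st[i])
# blade: grey, low saturation, rows 200-270
bl=(abs(I[...,0]-I[...,2])<45)&(I.sum(2)>250)
for r in (215,230,245,255,262,270):
    x=np.nonzero(bl[r,350:430])[0]+350; print(r,x.min() if len(x) else None,x.max() if len(x) else None)
for z in (.084,.116,.126): print(z,proj(S,[.606,-.306,z]),proj(S,[.607,-.306,z])-proj(S,[.606,-.306,z]),proj(S,[.606,-.305,z])-proj(S,[.606,-.306,z]))
o=env.get_obs();print(o['ee_pos'])
E
```

```text
brass side px [324.18007288 142.79758343] [  37    0  113   68 5214]
215 372 400
230 372 400
245 371 399
255 371 400
262 375 397
270 None None
0.084 [[322.39466684 143.48161573]] [[-0.2347558  -0.05627698]] [[-0.12102684  0.10800025]]
0.116 [[322.42260157 135.88844838]] [[-0.23684814 -0.05517158]] [[-0.12208539  0.10591218]]
0.126 [[322.43135262 133.48863972]] [[-0.23750677 -0.05481454]] [[-0.12241856  0.10523756]]
[ 0.60651713 -0.30615579  0.14977093]
```

The side view shows the blade at (310,190) above the brass mouth at (303,278), slightly short in x. I'll shift +1.5 mm in x and lower.

Emit:
apply_moves:
  increments:
    - {"jaw": -1,"dx": 0.15,"dy": 0,"dz": -1.5,"yaw": 2}
    - {"jaw": -1,"dx": 0.15,"dy": 0,"dz": -2.7,"yaw": 2}
    - {"jaw": -1,"dx": 0.15,"dy": 0,"dz": -2.9,"yaw": 2}
    - {"jaw": -1,"dx": 0.15,"dy": 0,"dz": -2.9,"yaw": 2}

```text
t: 29.45
ee_pos: [0.607, -0.3053, 0.1185]
orientation: [-179.9, 0.2, 6.0]
force: [0.4, 0.1, -0.9]
gripper_width: 0.108
finger_force: 30.0
```

Emit:
apply_moves:
  increments:
    - {"jaw": -1,"dx": 0,"dy": 0,"dz": -0.2,"yaw": 0}
    - {"jaw": -1,"dx": 0,"dy": 0,"dz": -0.4,"yaw": 0}
    - {"jaw": -1,"dx": 0,"dy": 0,"dz": -0.6,"yaw": 0}

```text
t: 29.7
ee_pos: [0.6088, -0.3066, 0.1161]
orientation: [179.9, -0.1, 6.1]
force: [-3.0, 1.6, 11.7]
gripper_width: 0.106
finger_force: 30.0
```

Emit:
apply_moves:
  increments:
    - {"jaw": -1,"dx": -0.1,"dy": 0.05,"dz": 0,"yaw": 0}
    - {"jaw": -1,"dx": -0.15,"dy": 0.1,"dz": 0,"yaw": 0}
    - {"jaw": -1,"dx": -0.15,"dy": 0.1,"dz": 0,"yaw": 0}

```text
t: 29.95
ee_pos: [0.6078, -0.3061, 0.1163]
orientation: [179.8, -0.2, 6.1]
force: [1.6, -1.4, 5.9]
gripper_width: 0.104
finger_force: 30.0
```

```bash
python3 -c "
from h import *
o=env.get_obs();print(o['ee_pos'],o['force'],o['moment'])"
```

```text
[ 0.60783039 -0.30606781  0.11629315] [ 1.64580628 -1.41702101  5.8866029 ] [-0.23962753 -0.30724846  0.05636336]
```

```bash
python3 - <<'E'
from h import *
S=cam('side')
A=np.mean([cam('side')['frame'].astype(float) for _ in range(8)],0); G=np.load('G.npy')
f=lambda I:cv2.resize(I.astype(np.uint8)[128:158,305:340],None,fx=11,fy=11,interpolation=cv2.INTER_CUBIC)
a=f(A);g=f(G)
def model(im,c):
    for P,col in ((np.array([[x,y,.084] for x,y in ((-.013,-.013),(.013,-.013),(.013,.013),(-.013,.013))]),(0,255,0)),):
        R=Rotation.from_euler('z',c[2],degrees=True).as_matrix(); Q=P@R.T+[c[0],c[1],0]
        cv2.polylines(im,[np.round(((proj(S,Q)-[305,128])+.5)*11).astype(int)],True,col,1)
        K_=np.array([[x,y,.084] for x,y in ((-.007,-.004),(.007,-.004),(.007,.004),(-.007,.004))])@R.T+[c[0],c[1],0]
        cv2.polylines(im,[np.round(((proj(S,K_)-[305,128])+.5)*11).astype(int)],True,(0,0,255),1)
    return im
g2=model(g.copy(),(.6054,-.306,4)); 
save('j.png',np.vstack([np.hstack([a,g2])]))
# brass centroid in clean G
I=f(G).astype(int); m=(I[...,0]>185)&(I[...,0]-I[...,2]>80); n,l,st,ce=cv2.connectedComponentsWithStats(m.astype(np.uint8))
for i in range(1,n):
    if st[i,4]>800: print((ce[i]+.5)/11-.5+[305,128],st[i])
print(proj(S,[.6054,-.306,.084]))
E
```

```text
[323.54585545 132.19842236] [    0     0   385   126 31520]
[322.6012201  144.04093301] [ 148  155  103   54 3800]
[[322.53556659 143.51539459]]
```

View pics/j.png

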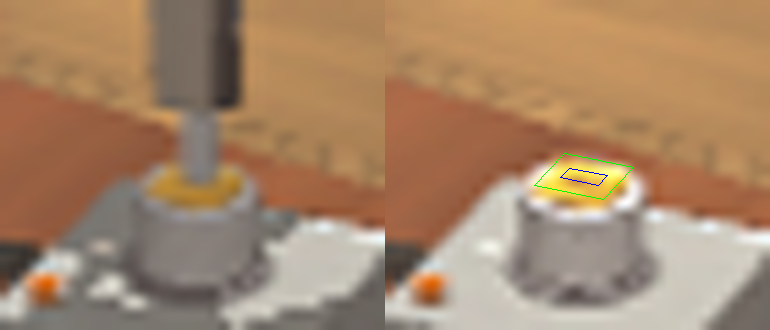

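The blade tip sits at (200,185) in the left crop, against a brass centre of about (195,187). That places it 3–5 mm too far in -y, so I'll lift, shift +y and try again.

Emit:
apply_moves:
  increments:
    - {"jaw": -1,"dx": 0,"dy": 0,"dz": 0.6,"yaw": 0}
    - {"jaw": -1,"dx": 0,"dy": 0.35,"dz": 0.6,"yaw": 0}
    - {"jaw": -1,"dx": 0,"dy": 0.35,"dz": 0.6,"yaw": 0}
    - {"jaw": -1,"dx": 0,"dy": 0.35,"dz": 0.6,"yaw": 0}

```text
t: 30.73
ee_pos: [0.6061, -0.3009, 0.1197]
orientation: [-179.9, 0.1, 6.1]
force: [-0.9, 0.4, -0.1]
gripper_width: 0.104
finger_force: 30.0
```

Emit:
apply_moves:
  increments:
    - {"jaw": -1,"dx": 0,"dy": 0,"dz": -0.3,"yaw": 0}
    - {"jaw": -1,"dx": 0,"dy": 0,"dz": -0.5,"yaw": 0}
    - {"jaw": -1,"dx": 0,"dy": 0,"dz": -0.7,"yaw": 0}
    - {"jaw": -1,"dx": 0,"dy": 0,"dz": -0.7,"yaw": 0}

```text
t: 31.07
ee_pos: [0.6069, -0.3017, 0.1159]
orientation: [180.0, -0.0, 6.1]
force: [-2.6, 2.4, 12.1]
gripper_width: 0.105
finger_force: 30.0
```

Emit:
apply_moves:
  increments:
    - {"jaw": -1,"dx": 0,"dy": -0.05,"dz": 0,"yaw": 0}
    - {"jaw": -1,"dx": 0,"dy": -0.1,"dz": 0,"yaw": 0}
    - {"jaw": -1,"dx": 0,"dy": -0.15,"dz": 0,"yaw": 0}
    - {"jaw": -1,"dx": 0,"dy": -0.2,"dz": 0,"yaw": 0}
    - {"jaw": -1,"dx": 0,"dy": -0.2,"dz": 0,"yaw": 0}

```text
t: 31.48
ee_pos: [0.6071, -0.3034, 0.1147]
orientation: [180.0, -0.1, 6.1]
force: [-0.1, -0.3, -0.7]
gripper_width: 0.107
finger_force: 30.0
```

```bash
python3 -c "
from h import *
o=env.get_obs();print(o['ee_pos'],o['force'],o['moment'])"
```

```text
[ 0.60713689 -0.30340404  0.11470376] [-0.06263266 -0.26227556 -0.71762626] [-0.00703125  0.02878574 -0.0361955 ]
```

It dropped in. Now I'll push it down.

Emit:
apply_moves:
  increments:
    - {"jaw": -1,"dx": 0,"dy": 0,"dz": -0.2,"yaw": 0}
    - {"jaw": -1,"dx": 0,"dy": 0,"dz": -0.4,"yaw": 0}
    - {"jaw": -1,"dx": 0,"dy": 0,"dz": -0.6,"yaw": 0}
    - {"jaw": -1,"dx": 0,"dy": 0,"dz": -0.6,"yaw": 0}

```text
t: 31.82
ee_pos: [0.6068, -0.3035, 0.1066]
orientation: [-180.0, -0.0, 6.1]
force: [3.3, 0.2, -2.1]
gripper_width: 0.104
finger_force: 30.0
```

Emit:
apply_moves:
  increments:
    - {"jaw": -1,"dx": 0.05,"dy": 0,"dz": -0.3,"yaw": 0}
    - {"jaw": -1,"dx": 0.05,"dy": 0,"dz": -0.7,"yaw": 0}
    - {"jaw": -1,"dx": 0.05,"dy": 0,"dz": -1.1,"yaw": 0}
    - {"jaw": -1,"dx": 0.05,"dy": 0,"dz": -1.4,"yaw": 0}
    - {"jaw": -1,"dx": 0.05,"dy": 0,"dz": -1.6,"yaw": 0}

```text
t: 32.23
ee_pos: [0.607, -0.3035, 0.0908]
orientation: [-180.0, 0.0, 6.1]
force: [1.6, -0.3, 1.0]
gripper_width: 0.11
finger_force: 30.0
```

Emit:
apply_moves:
  increments:
    - {"jaw": -1,"dx": 0,"dy": 0,"dz": -0.1,"yaw": 0}
    - {"jaw": -1,"dx": 0,"dy": 0,"dz": -0.2,"yaw": 0}
    - {"jaw": -1,"dx": 0,"dy": 0,"dz": -0.2,"yaw": 0}

```text
t: 32.48
ee_pos: [0.6071, -0.3036, 0.0905]
orientation: [-180.0, 0.0, 6.1]
force: [-0.6, 1.2, 5.2]
gripper_width: 0.107
finger_force: 30.0
```

The key is home: the floor is at TCP z 0.0905 against a predicted 0.091. Now turn clockwise.

Emit:
apply_moves:
  increments:
    - {"jaw": -1,"dx": 0,"dy": 0,"dz": 0,"yaw": -6}
    - {"jaw": -1,"dx": 0,"dy": -0.02,"dz": 0,"yaw": -12}
    - {"jaw": -1,"dx": 0,"dy": -0.04,"dz": 0,"yaw": -18}
    - {"jaw": -1,"dx": -0.01,"dy": -0.06,"dz": 0,"yaw": -24}
    - {"jaw": -1,"dx": -0.01,"dy": -0.06,"dz": 0,"yaw": -30}

```text
t: 32.9
ee_pos: [0.6074, -0.3044, 0.0905]
orientation: [180.0, -0.1, -24.2]
force: [-0.6, 0.8, 3.5]
gripper_width: 0.106
finger_force: 30.0
```

```bash
python3 -c "
from h import *
o=env.get_obs();print(o['ee_pos'],o['orientation'],o['force'],o['moment'],o['q'])"
```

```text
[ 0.60736516 -0.30439486  0.09049334] [ 1.79991122e+02 -5.49689032e-02 -2.42016932e+01] [-0.55454717  0.83828581  3.50227501] [ 0.23372106 -0.12534238  0.04211029] [-3.67855252e+01  3.03695008e+01  7.91240572e+01  3.51426300e-03
  7.04508595e+01  7.74149979e+01]
```

Emit:
apply_moves:
  increments:
    - {"jaw": -1,"dx": 0,"dy": -0.01,"dz": 0,"yaw": -6}
    - {"jaw": -1,"dx": -0.01,"dy": -0.02,"dz": 0,"yaw": -12}
    - {"jaw": -1,"dx": -0.02,"dy": -0.03,"dz": 0,"yaw": -18}
    - {"jaw": -1,"dx": -0.03,"dy": -0.04,"dz": 0,"yaw": -24}
    - {"jaw": -1,"dx": -0.04,"dy": -0.05,"dz": 0,"yaw": -30}

```text
t: 33.32
ee_pos: [0.6071, -0.3047, 0.0905]
orientation: [-180.0, -0.0, -54.2]
force: [1.2, 0.7, 3.8]
gripper_width: 0.108
finger_force: 30.0
```

Emit:
apply_moves:
  increments:
    - {"jaw": -1,"dx": 0,"dy": 0,"dz": 0,"yaw": -5}
    - {"jaw": -1,"dx": 0,"dy": 0,"dz": 0,"yaw": -10}
    - {"jaw": -1,"dx": -0.01,"dy": 0,"dz": 0,"yaw": -14}
    - {"jaw": -1,"dx": -0.01,"dy": 0,"dz": 0,"yaw": -14}

```text
t: 33.65
ee_pos: [0.607, -0.3047, 0.0905]
orientation: [-179.9, -0.0, -68.0]
force: [1.5, 1.2, 4.4]
gripper_width: 0.108
finger_force: 30.0
```

```bash
python3 -c "
from h import *
o=env.get_obs();print(o['ee_pos'],o['orientation'],o['force'],o['moment'])"
```

```text
[ 0.60699834 -0.30471003  0.09047715] [-1.79946993e+02 -3.74030895e-02 -6.80062157e+01] [1.48174234 1.22121663 4.41239457] [ 0.49343319 -0.24821841 -0.00588567]
```

Emit:
apply_moves:
  increments:
    - {"jaw": -1,"dx": 0,"dy": 0,"dz": 0,"yaw": -3}
    - {"jaw": -1,"dx": 0,"dy": 0,"dz": 0,"yaw": -6}
    - {"jaw": -1,"dx": 0,"dy": 0,"dz": 0,"yaw": -6}

```text
t: 33.9
ee_pos: [0.6069, -0.3047, 0.0905]
orientation: [-180.0, -0.0, -73.9]
force: [0.5, 2.2, 5.5]
gripper_width: 0.106
finger_force: 30.0
```

```bash
python3 -c "
from h import *
o=env.get_obs();print(o['ee_pos'],o['orientation'],o['force'],o['moment'])"
```

```text
[ 0.60693362 -0.30471196  0.09045839] [-1.79952977e+02 -2.65160090e-02 -7.39018005e+01] [0.54772525 2.21779752 5.50591538] [ 0.50098205 -0.22545574  0.00919688]
```

Emit:
apply_moves:
  increments:
    - {"jaw": -1,"dx": 0,"dy": 0,"dz": 0,"yaw": -3}
    - {"jaw": -1,"dx": 0,"dy": 0,"dz": 0,"yaw": -5}
    - {"jaw": -1,"dx": 0,"dy": 0,"dz": 0,"yaw": -5}

```text
t: 34.15
ee_pos: [0.6069, -0.3047, 0.0905]
orientation: [-180.0, -0.0, -78.9]
force: [0.3, 1.7, 5.7]
gripper_width: 0.106
finger_force: 30.0
```

```bash
python3 -c "
from h import *
o=env.get_obs();print(o['ee_pos'],o['orientation'],o['force'],o['moment'])"
```

```text
[ 0.60691965 -0.30470837  0.09046845] [-1.79956293e+02 -2.35840079e-02 -7.88568524e+01] [0.29030238 1.66661455 5.72378591] [ 0.46583457 -0.14471644  0.01625167]
```

Emit:
apply_moves:
  increments:
    - {"jaw": -1,"dx": 0,"dy": 0,"dz": 0,"yaw": -3}
    - {"jaw": -1,"dx": 0,"dy": 0,"dz": 0,"yaw": -5}
    - {"jaw": -1,"dx": 0,"dy": 0,"dz": 0,"yaw": -5}

```text
t: 34.4
ee_pos: [0.6069, -0.3048, 0.0905]
orientation: [-180.0, -0.0, -83.9]
force: [0.4, 1.2, 4.7]
gripper_width: 0.105
finger_force: 30.0
```

```bash
python3 - <<'E'
from h import *
o=env.get_obs();print(o['ee_pos'],o['orientation'],o['force'],o['moment'],o['gripper_width'],o['joint_efforts'])
G=np.mean([cam('side')['frame'].astype(float) for _ in range(6)],0).astype(np.uint8)
T=np.mean([cam('top')['frame'].astype(float) for _ in range(6)],0).astype(np.uint8)
f=lambda I,u,v:cv2.resize(I[v:v+36,u:u+36],None,fx=11,fy=11,interpolation=cv2.INTER_CUBIC)
save('k.png',np.hstack([f(G,305,125),f(T,422,138)]))
E
```

```text
[ 0.60686074 -0.30477384  0.09046774] [-1.79961306e+02 -2.64640994e-02 -8.38504965e+01] [0.4369857  1.15802773 4.70061462] [ 0.48023406 -0.14695376  0.12772691] 0.10521031399964417 [ -1.24137539 -47.43979096 -28.38513494  -0.52896671  -0.24802392
   0.43836588]
```

View pics/k.png

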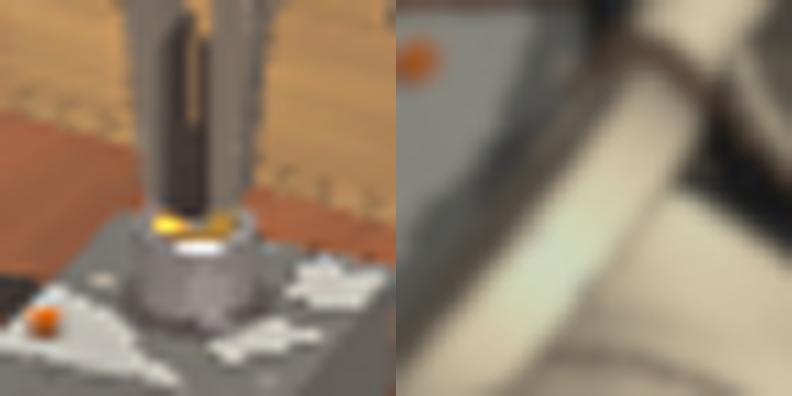

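Emit:
apply_moves:
  increments:
    - {"jaw": -1,"dx": 0,"dy": 0,"dz": 0,"yaw": -2}
    - {"jaw": -1,"dx": 0,"dy": 0,"dz": 0,"yaw": -4}
    - {"jaw": -1,"dx": 0,"dy": 0,"dz": 0,"yaw": -4}

```text
t: 35.25
ee_pos: [0.6069, -0.3049, 0.0905]
orientation: [-180.0, -0.0, -87.8]
force: [0.4, 1.3, 5.5]
gripper_width: 0.108
finger_force: 30.0
```

```bash
python3 -c "
from h import *
o=env.get_obs();print(o['ee_pos'],o['orientation'],o['force'],o['moment'],o['joint_efforts'][5])"
```

```text
[ 0.60685562 -0.30494872  0.09047519] [-1.79959659e+02 -4.67846768e-02 -8.78170569e+01] [0.43185625 1.3463452  5.51811893] [ 0.41771339 -0.14443219  0.36401565] 0.6203719228506088
```

The torque rose to 0.36 N m, so the knob is at the stop. Release and rise.

Emit:
apply_moves:
  increments:
    - {"jaw": -0.4,"dx": 0,"dy": 0,"dz": 0.1,"yaw": 0}
    - {"jaw": -0.4,"dx": 0,"dy": 0,"dz": 0.1,"yaw": 0}
    - {"jaw": -0.4,"dx": 0,"dy": 0,"dz": 0.1,"yaw": 0}
    - {"jaw": -0.4,"dx": 0,"dy": 0,"dz": 0.1,"yaw": 0}

```text
t: 35.58
ee_pos: [0.6059, -0.3046, 0.0898]
orientation: [179.9, 0.0, -87.9]
force: [0.8, 0.3, -0.1]
gripper_width: 0.301
finger_force: 0.0
```

Emit:
apply_moves:
  increments:
    - {"jaw": -0.4,"dx": 0,"dy": 0,"dz": 1,"yaw": 0}
    - {"jaw": -0.4,"dx": 0,"dy": 0,"dz": 4,"yaw": 0}
    - {"jaw": -0.4,"dx": 0,"dy": 0,"dz": 8,"yaw": 0}
    - {"jaw": -0.4,"dx": 0,"dy": 0,"dz": 12,"yaw": 0}
    - {"jaw": -0.4,"dx": -4,"dy": 0,"dz": 12,"yaw": 0}

```text
t: 36.0
ee_pos: [0.5753, -0.3089, 0.2238]
orientation: [-178.9, -0.9, -87.7]
force: [0.5, -1.0, 2.3]
gripper_width: 0.3
finger_force: 0.0
```

Emit:
apply_moves:
  increments:
    - {"jaw": -0.4,"dx": -4,"dy": 0,"dz": 0,"yaw": 0}
    - {"jaw": -0.4,"dx": -8,"dy": 0,"dz": 0,"yaw": 0}
    - {"jaw": -0.4,"dx": -12,"dy": 0,"dz": 0,"yaw": 0}
    - {"jaw": -0.4,"dx": -16,"dy": 0,"dz": 0,"yaw": 0}
    - {"jaw": -0.4,"dx": -20,"dy": 0,"dz": 0,"yaw": 0}

```text
t: 36.42
ee_pos: [0.3647, -0.3044, 0.211]
orientation: [-180.0, -0.0, -87.9]
force: [0.0, -0.6, 0.3]
gripper_width: 0.299
finger_force: 0.0
```

```bash
python3 - <<'E'
from h import *
o=env.get_obs();print(o['t'],o['ee_pos'],o['joint_vel'])
Sc=cam('side');Tc=cam('top')
G=np.mean([cam('side')['frame'].astype(float) for _ in range(6)],0).astype(np.uint8)
T=np.mean([cam('top')['frame'].astype(float) for _ in range(6)],0).astype(np.uint8)
f=lambda I,u,v,w,k:cv2.resize(I[v:v+w,u:u+w],None,fx=k,fy=k,interpolation=cv2.INTER_CUBIC)
im=np.zeros((600,800,3),np.uint8)
im[:300,:300]=f(G,308,128,30,10); im[:300,300:600]=f(T,425,138,30,10)
a=cv2.resize(T[70:240,200:420],None,fx=1.75,fy=1.75); im[300:300+a.shape[0],:a.shape[1]]=a
b=cv2.resize(G[130:290,200:350],None,fx=1.8,fy=1.8); im[300:300+b.shape[0],400:400+b.shape[1]]=b
save('l.png',im)
I=f(T,430,142,22,10).astype(int); m=(I.sum(2)<200).astype(np.uint8); n,l,st,ce=cv2.connectedComponentsWithStats(m); i=1+np.argmax(st[1:,4]); ys,xs=np.nonzero(l==i)
P=atz(Tc,np.c_[(xs+.5)/10-.5+430,(ys+.5)/10-.5+142],.114)[:,:2]*1e3; r=cv2.minAreaRect(P.astype(np.float32)); print(r)
E
```

```text
36.4167 [ 0.36472936 -0.3043933   0.21099952] [-46.48625197 -58.96555886  55.17880596  -0.3178549    2.67745275
 -45.80441611]
((603.7689208984375, -299.0330505371094), (7.448492050170898, 29.712541580200195), 12.558663368225098)
```

View pics/l.png

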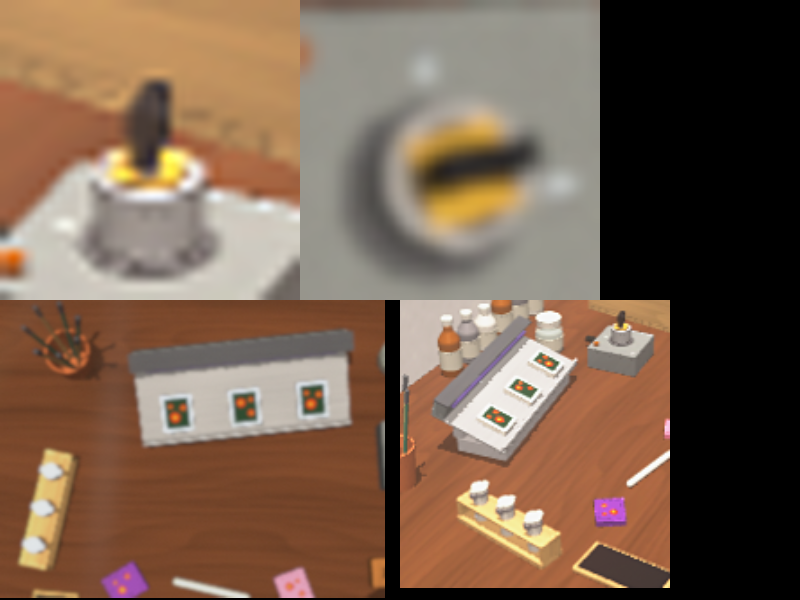

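The end state looks right:
- **Key:** it stands in the knob at (480,160), and the brass square has turned about 75°.
- **Tiles:** all three lie flat on the bed.
- **Caps:** all three are shut.
- **Bystanders:** the look-alikes and marker in view are untouched.

I'll let the arm settle and hand the job in.

Emit:
apply_moves:
  increments:
    - {"jaw": -0.4,"dx": 0,"dy": 0,"dz": 0,"yaw": 0}
    - {"jaw": -0.4,"dx": 0,"dy": 0,"dz": 0,"yaw": 0}
    - {"jaw": -0.4,"dx": 0,"dy": 0,"dz": 0,"yaw": 0}

```text
t: 37.37
ee_pos: [0.3665, -0.3047, 0.2105]
orientation: [180.0, 0.0, -87.9]
force: [-1.6, -0.6, -0.0]
gripper_width: 0.298
finger_force: 0.0
```

```bash
python3 -c "
from h import *
print(finish_job())"
```

```text
the job is handed in; nothing more can be done
None
```

I handed the job in at about 37 s: three tiles flat on the bed, all three caps pressed shut, then the key pushed home and turned clockwise to the stop, with everything let go; no verdict was returned.

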